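Find and mark the balance point of a sealed busbar module

TASK

The sealed busbar module is to hang from a single saddle, so find its balance point: without lifting it, slide it along the tipping stand and out over the edge until, with nothing touching it, it just tips by itself and its front rests lightly on the rod, no farther than that takes. Then mark the point by setting the hanger saddle astride the module, fully down and square to it, directly above the stand's edge, and let go, leaving the module tipped. Leave everything else on the table where it is.

Things in the scene. Friction and masses are not known exactly. Their poses are not given: they have to be found in the camera images.
- stand: Fixed grey tipping stand. Origin on the table under the fulcrum edge, mid-width; its x is the sliding direction (from bed out over the edge), z up. Flat bed 70 mm wide, 50 mm high, from x = -150 mm to the edge at x = 0. On it two guide rails 7 mm high, inner faces 41 mm apart, from x = -150 to -30 mm. Beyond the edge a low foot plate carries a cross rod.
- edge (a point): Middle of the straight fulcrum edge of the stand, at bed height (50 mm above the table); axes as the stand's.
- rod: Fixed cross rod, 10 mm thick, 70 mm long, that catches the module's front when it tips. Origin at its top, mid-width: 70 mm beyond the edge, 8 mm lower than the bed; axes as the stand's.
- module: Loose sealed aluminium bar, 200 mm long (x, along the stand's x), 36 wide, 24 high, black end caps, low brass studs on its two ends; lies between the rails. Origin: centre of its underside. 0.65 to 0.85 kg, unseen uneven inside: it balances anywhere within 30 mm either side of mid-length. Past that it tips 0.11 rad, nose down on the rod, tail up, and stays; it does not slide by itself.
- tail (a point): Middle of the module's rear end face (the end away from the edge), 12 mm above its underside: where to push. A finger still pressing here can hold the module from tipping by friction, so ease off a few mm to see. Up to about 5 mm past the balance point the front bears lightly on the rod, farther it bears hard.
- saddle: Loose steel hanger saddle, 90 g: upside-down channel 60 mm long (x), 50 wide (y), two legs 4 mm thick, 12 deep, 42 apart inside, under a 5 mm plate. On the plate a flat upright lug to hold: 44 mm long (x), 10 thick (y), 30 high. Origin: centre of its underside, at the level of the feet; standing, plate top is 17 mm and lug top 47 mm up. Turned at random; either way round is the same.
- saddle_mid (a point): Centre of the underside of the saddle's plate, 12 mm above the saddle's origin: the face that comes to rest on the module's top.
- sleeve: Black rubber tube, 52 mm across, 45 mm high, standing; bystander, to be left alone.
- terminal: Small battery terminal, steel foot 30 x 20 mm with a brass round head, 46 mm high; bystander, to be left alone.
- spanner: Steel spanner 160 mm long, lying; bystander, to be left alone.
- driver: Screwdriver 180 mm long, lying; bystander, to be left alone.
- jar: Grey jar, 60 mm across, 90 mm high; bystander, to be left alone.
- clamp: Thin steel hose-clamp ring, 100 mm across, 20 mm high, lying; bystander, to be left alone.
- tray: White open tray 140 x 100 x 40 mm; bystander, to be left alone.
There are look-alikes about, which are no part of the job. What is shaped like the module but blue is not meant. What is shaped like the saddle but orange is not meant.

How it is judged:
By the outcome, as a careful person would: the job done as asked, in the order asked, and still so for the second after the job is handed in, with the robot touching nothing.
It also fails if it takes over 72 s, if anything falls off the work surface, if the arm or the gripper's body presses on something with over 40 N, if the wrist force passes 120 N, or if a joint passes its speed limit or range.

ROBOT

A 6-joint arm with a two-finger parallel gripper is mounted at the origin on the work surface. World frame = base frame: x ahead of the robot, y to its left, z up, the work surface at z = 0. Lengths are in m, angles in rad, forces in N, time in s.
With the tool pointing down it reaches from about 0.425 to 0.95 m from the base axis. Payload 3.5 kg.
Tool frame: the origin (TCP) lies at the very end of the fingers, on their centre line; the grasp point (between the pads) lies 19 mm behind it; z points along the fingers, y is the direction in which the jaws open and shut (so a half turn about z gives the same grasp; the last joint's range is limited). The gripper opens to 85 mm and grips with 20 to 120 N. Pads are 22 mm wide; open, the fingers measure 114 mm over their backs; the gripper's body (76 mm by 85 mm) begins 54 mm behind the grasp point. The pads swing forward as they close: fully open they stand 13 mm farther back than shut.
Start: joints at [0.985, 0.286, 1.577, -0, 1.279, -0.15], TCP at [0.285, 0.612, 0.231] pointing down, gripper open.
Joint ranges: [-2.77, 2.77], [-0.9, 2.22], [0.21, 2.48], [-1.53, 4.67], [0.24, 2.81], [-2.84, 2.84]. Speed limits (rad/s): [2.79, 2.79, 3.14, 3.14, 3.14, 3.14].

INTERFACE

Orientations are given as a unit quaternion [x, y, z, w].
In Python, from plant import get_state, read_camera, get_calibration, ticket, search_frame, cut_out, pinpoint gives the robot as it stands.
- The arm moves only by the tool move_arm, never from a script. Its argument "plan" is a list that holds one entry, the list of rows, each a list of 7 numbers: the turn, a rotation vector about the tool's x, y, z in degrees, then the shift along the tool's x, y, z in m, then the finger opening in m, from 0 to 0.0854. In form: [[[ax, ay, az, x, y, z, hand], ...]]. A call has exactly 5 rows; each row is the pose to reach, as a shift and turn from the pose measured when the call began, along the tool's axes at that moment; what a row does not reach only later rows make up. A row lasts 1/8 s, in which the tool goes at most 62.5 mm and 10.7 degrees, less where a joint would pass 70% of its speed; a pose out of reach is approached as far as the arm can. A call with a gripper value outside its range is refused whole. The fingers move at their own pace and stop on an object; "force" is the grip in N (left out, the last holds). Time passes only in rows, so rows that repeat a pose let the fingers close, or fill a call up. It gives the time, the measured TCP pose, the force and the opening at its end, in the units of the state.
- get_state(): the state, without advancing time (a new reading comes with each control period).
- read_camera(name): name is "scene" or "top" or "wrist"; returns the picture (400x640x3 uint8, red, green, blue); there is no depth.
- get_calibration(name): a dict with "mtx" (3x3 intrinsics, pixels), "extrinsics" (4x4, takes a point from camera to world coordinates); the wrist camera has in their place "hand_eye" (4x4, takes a point from camera to tool coordinates, whose origin is the TCP and whose axes are the flange's). Camera axes: x right, y up, looking along -z (the intrinsics and any distortion apply to the point x, -y, -z); pixel columns grow to the right and rows downward; lengths in m; the calibration is good to about 2 mm. A picture is of the moment at which its call begins: read the wrist's pose just before it. get_calibration takes no time and is no camera call.
- ticket.sign_off(): hands the job in, once; it reports no verdict.
Trained networks look in the newest picture that a camera, given by its name, has taken for a name from the list of things; names that differ only in an ending like _2 or _b are one class to them, and where a whole thing is asked for, a point or a joint stands for the part that bears it (a point fixed in the world has none). Each returns a list of dicts, best first, with "p" (0 to 1); they miss things now and then, are a little off and sometimes report something else, mostly with a low value. They report only what shows in the picture. A call takes as long as a camera call. They do not tell look-alikes from the thing itself.
- search_frame(camera, query): "centre" ([column, row] in pixels, amid what is visible of it).
- cut_out(camera, query): "pixels" (400x640 bool, what is visible of it) and "centre" ([column, row] in pixels, amid what is visible of it).
- pinpoint(camera, query): "centre" ([column, row] in pixels: a listed point, or the origin of a listed thing).
The state is a dict: "time": time; "qpos": joint angles; "dq": joint speeds; "joint_efforts": joint torques, N m; "eef_pos": TCP position; "tcp_rot": TCP orientation; "contact_force": force on the tool from outside, world axes, zero at the start; "wrist_torque": the same for the moment, N m; "opening": opening from 0.0 (shut) to 1.0 (fully open).
Only numpy, scipy, OpenCV 4.12 (cv2) and the standard library are available. Lean on these libraries where they do the work, as an engineer would, in place of code of your own. Each camera call takes 0.05 s, during which the arm holds its last target.

## Working session

There is one attempt and no reset: what is moved stays moved. The work goes in short steps, Python scripts to look and compute and a tool call to move; the robot and the scene stay as the last step left them, time stands still between calls to the robot, and variables do not carry over. Pictures are saved under pics/ and viewed, and the job is handed in when it is done.

Besides the shell and the picture viewer there is one more tool, called after "Emit:" in YAML: its name, and indented under it one key for each argument. move_arm: Moves the arm, as the interface text tells. Its arguments: {"type":"object","properties":{"plan":{"type":"array","items":{"type":"array","items":{"type":"array","items":{"type":"number"}}}},"force":{"type":"number"}},"required":["plan"]}

```bash
ls; mkdir -p pics; python3 - <<'E'
from plant import *
import cv2,numpy as np
s=get_state();print(s)
for n in ("scene","top","wrist"):
    im=read_camera(n);cv2.imwrite(f"pics/a_{n}.png",im[:,:,::-1])
    c=get_calibration(n);print(n,c)
E
```

```text
pics
{'time': 0.0, 'qpos': array([ 9.84981779e-01,  2.87200685e-01,  1.57820883e+00,  1.36065505e-05,
        1.27857141e+00, -1.49968049e-01]), 'dq': array([-0.0009759 ,  0.00140639, -0.00153625, -0.00100882, -0.00076648,
        0.00090829]), 'joint_efforts': array([-8.94487403e-04, -4.05993819e+01, -2.92617899e+01, -2.77297340e-04,
        5.82608933e-03,  3.45415025e-06]), 'eef_pos': array([0.28454977, 0.61136015, 0.22990658]), 'tcp_rot': array([ 2.16204226e-01,  9.76347431e-01, -1.11189279e-03, -4.35546600e-04]), 'contact_force': array([ 0.71342625,  0.05295036, -0.60387953]), 'wrist_torque': array([-0.08682376, -0.02031498,  0.07301987]), 'opening': 1.0025229982862893}
scene {'mtx': array([[371.75059386,   0.        , 316.39471457],
       [  0.        , 371.75059386, 199.93329397],
       [  0.        ,   0.        ,   1.        ]]), 'extrinsics': array([[-0.33746617, -0.63984288,  0.69044744,  1.14401055],
       [ 0.94118539, -0.24253625,  0.23525779,  0.24617214],
       [ 0.01693052,  0.72923059,  0.68405855,  0.73373447],
       [ 0.        ,  0.        ,  0.        ,  1.
[... 358 characters left out ...]
-02],
       [-1.73825887e-03,  8.07805335e-02,  9.96730397e-01,
         1.47239011e+00],
       [ 0.00000000e+00,  0.00000000e+00,  0.00000000e+00,
         1.00000000e+00]])}
wrist {'mtx': array([[341.28445007,   0.        , 317.74308302],
       [  0.        , 341.28445007, 198.15312223],
       [  0.        ,   0.        ,   1.        ]]), 'hand_eye': array([[-8.68556372e-05,  9.50411643e-01,  3.10994695e-01,
         7.84299076e-02],
       [ 9.99999964e-01,  4.08070253e-06,  2.66812547e-04,
        -1.10843837e-03],
       [ 2.52312675e-04,  3.10994707e-01, -9.50411610e-01,
        -1.43071430e-01],
       [ 0.00000000e+00,  0.00000000e+00,  0.00000000e+00,
         1.00000000e+00]])}
```

View pics/a_scene.png

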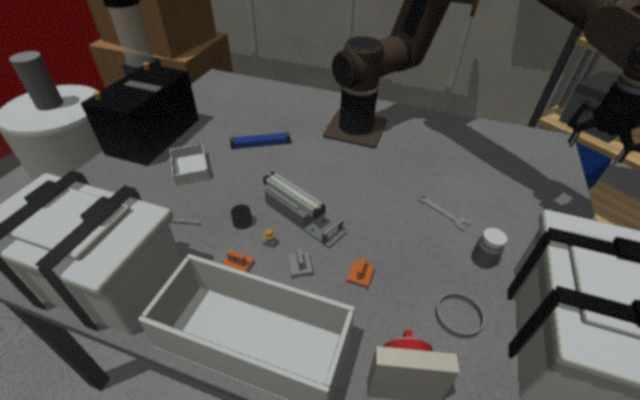

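View pics/a_top.png

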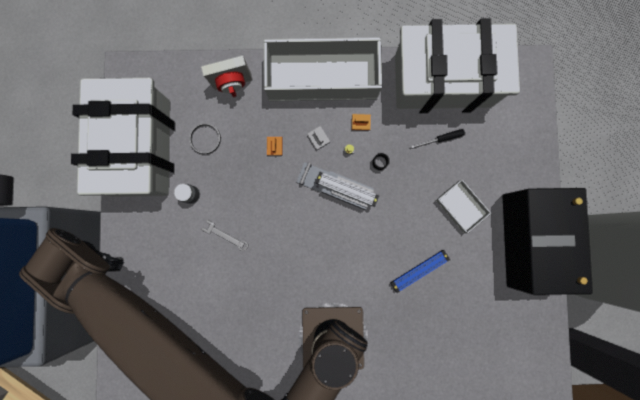

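View pics/a_wrist.png

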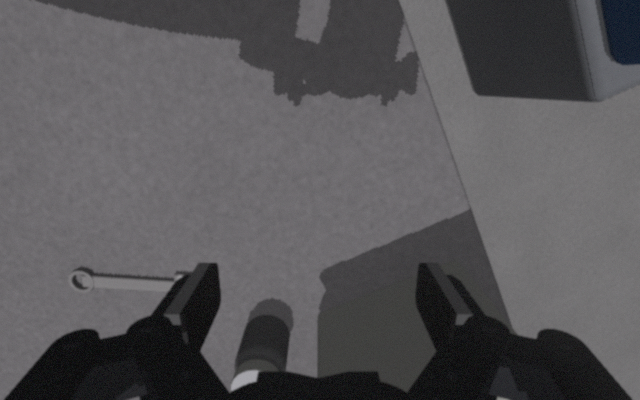

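The scene and top views show the stand with its grey module at top (340,188), tail at (376,200). The grey saddle is at top (318,138), between two orange look-alikes, and the blue look-alike bar is at (420,270).

```bash
cat > h.py <<'E'
from plant import *
import cv2,numpy as np
from scipy.spatial.transform import Rotation as R
from scipy.optimize import least_squares
def cam(n,s=None):
    c=get_calibration(n)
    if n!="wrist": return c["mtx"],c["extrinsics"]
    s=s or get_state()
    T=np.eye(4);T[:3,:3]=R.from_quat(s["tcp_rot"]).as_matrix();T[:3,3]=s["eef_pos"]
    return c["mtx"],T@c["hand_eye"]
def ray(C,p):
    K,T=C
    d=np.array([(p[0]-K[0,2])/K[0,0],-(p[1]-K[1,2])/K[1,1],-1.])
    return T[:3,3],T[:3,:3]@d
def onz(C,p,z):
    o,d=ray(C,p);return o+d*(z-o[2])/d[2]
def tri(*L):
    A=np.zeros((3,3));b=np.zeros(3)
    for C,p in L:
        o,d=ray(C,p);d=d/np.linalg.norm(d);P=np.eye(3)-np.outer(d,d);A+=P;b+=P@o
    x=np.linalg.solve(A,b)
    r=[]
    for C,p in L:r.append(np.linalg.norm(proj(C,x)-p))
    return x,r
def proj(C,X):
    K,T=C
    q=T[:3,:3].T@(np.asarray(X)-T[:3,3]);return np.array([K[0,2]+K[0,0]*q[0]/-q[2],K[1,2]-K[1,1]*q[1]/-q[2]])
def save(n,name,s=4,box=None):
    im=read_camera(n)
    if box: x0,y0,x1,y1=box;im=cv2.resize(im[y0:y1,x0:x1],None,fx=s,fy=s,interpolation=cv2.INTER_CUBIC)
    cv2.imwrite(f"pics/{name}.png",im[:,:,::-1]);return im
E
python3 - <<'E'
from h import *
S=cam("scene");T=cam("top")
for q in ("edge","tail","saddle_mid","saddle","module","rod"):
    for n in ("top","scene"):
        print(q,n,[(round(r["p"],2),np.round(r["centre"],1),np.round(onz(cam(n),r["centre"],.05),3)) for r in pinpoint(n,q)[:3]])
E
```

```text
edge top [(0.63, array([328.2, 180.9]), array([0.493, 0.006, 0.05 ]))]
edge scene [(0.7, array([310.1, 214.4]), array([0.511, 0.014, 0.05 ])), (0.63, array([237.8, 216.1]), array([ 0.582, -0.157,  0.05 ]))]
tail top [(0.6, array([374.2, 201.5]), array([ 0.425, -0.137,  0.05 ])), (0.58, array([445.1, 255.9]), array([ 0.252, -0.353,  0.05 ])), (0.46, array([302.9, 168. ]), array([0.535, 0.085, 0.05 ]))]
tail scene [(0.67, array([268.3, 174.7]), array([ 0.403, -0.155,  0.05 ])), (0.49, array([457.7, 316.5]), array([0.678, 0.396, 0.05 ]))]
saddle_mid top [(0.76, array([316.9, 138.5]), array([0.629, 0.04 , 0.05 ])), (0.53, array([276.2, 150.2]), array([0.593, 0.169, 0.05 ])), (0.21, array([327.5, 178.3]), array([0.501, 0.008, 0.05 ]))]
saddle_mid scene [(0.75, array([359.6, 269.9]), array([0.636, 0.179, 0.05 ])), (0.7, array([298.4, 263.9]), array([0.668, 0.044, 0.05 ])), (0.63, array([237.4, 264.2]), array([ 0.717, -0.084,  0.05 ]))]
saddle top [(0.72, array([275.8, 146.7]), array([0.604, 0.17 , 0.05 ])), (0.57, array([363.2, 120.5]), array([ 0.684, -0.109,  0.05 ])), (0.53, array([319.9, 140.9]), array([0.621, 0.03 , 0.05 ]))]
saddle scene [(0.9, array([300.7, 264.9]), array([0.669, 0.05 , 0.05 ])), (0.7, array([358.5, 275.2]), array([0.65 , 0.181, 0.05 ])), (0.61, array([237.3, 265.3]), array([ 0.72 , -0.083,  0.05 ]))]
module top [(0.9, array([344.8, 189.8]), array([ 0.464, -0.046,  0.05 ])), (0.65, array([418.9, 267.2]), array([ 0.219, -0.271,  0.05 ])), (0.4, array([224.2, 232.9]), array([0.334, 0.334, 0.05 ]))]
module scene [(0.78, array([258.8, 146.2]), array([ 0.285, -0.243,  0.05 ])), (0.75, array([293.3, 200.1]), array([ 0.476, -0.047,  0.05 ]))]
rod top [(0.37, array([304.6, 169.3]), array([0.531, 0.08 , 0.05 ]))]
rod scene [(0.66, array([334.9, 224.4]), array([0.522, 0.085, 0.05 ])), (0.29, array([313.9, 226. ]), array([0.546, 0.037, 0.05 ]))]
```

```bash
cat >> h.py <<'E'
def Rt(yaw,pitch=0):
    # tool x along horizontal yaw(deg), z down; pitch: deg, about stand y (nose-down positive)
    a=np.radians(yaw);x=np.array([np.cos(a),np.sin(a),0]);z=np.array([0,0,-1.]);y=np.cross(z,x)
    B=np.stack([x,y,z],1)
    ax=np.cross([0,0,1.],x)  # stand y
    return R.from_rotvec(np.radians(pitch)*ax)*R.from_matrix(B)
def go(pos,rot,s=None,pr=True):
    s=s or get_state();Q=R.from_quat(s["tcp_rot"])
    sh=Q.inv().apply(np.asarray(pos)-s["eef_pos"]);rv=np.degrees((Q.inv()*rot).as_rotvec())
    print("turn",np.round(rv,1),"shift",np.round(sh,4),"|sh|",round(np.linalg.norm(sh),3),"t",s["time"])
E
python3 - <<'E'
from h import *
go([.45,-.085,.22],Rt(64))
E
```

```text
turn [-0. -0. 91.] shift [-0.4439 -0.5621  0.0113] |sh| 0.716 t 0.75
```

Emit:
move_arm:
  plan:
    - [[0,0,91,-0.444,-0.562,0.01,0.04],[0,0,91,-0.444,-0.562,0.01,0.04],[0,0,91,-0.444,-0.562,0.01,0.04],[0,0,91,-0.444,-0.562,0.01,0.04],[0,0,91,-0.444,-0.562,0.01,0.04]]

```text
time: 1.38
eef_pos: [0.3572, 0.3061, 0.2273]
tcp_rot: [0.636, 0.772, 0.001, 0.0]
contact_force: [1.9, -0.4, -0.3]
opening: 0.467
```

```bash
python3 - <<'E'
from h import *
go([.45,-.085,.22],Rt(64))
E
```

```text
turn [ 0.1 -0.  37. ] shift [-0.4016  0.0165  0.0072] |sh| 0.402 t 1.375
```

Emit:
move_arm:
  plan:
    - [[0,0,37,-0.4,0.016,0.007,0.04],[0,0,37,-0.4,0.016,0.007,0.04],[0,0,37,-0.4,0.016,0.007,0.04],[0,0,37,-0.4,0.016,0.007,0.04],[0,0,37,-0.4,0.016,0.007,0.04]]

```text
time: 2.0
eef_pos: [0.4289, 0.0017, 0.2224]
tcp_rot: [0.848, 0.53, 0.001, 0.001]
contact_force: [1.0, -0.3, 1.1]
opening: 0.469
```

```bash
python3 - <<'E'
from h import *
go([.45,-.085,.22],Rt(64))
E
```

```text
turn [ 0.2 -0.1 -0. ] shift [-0.0686  0.057   0.0024] |sh| 0.089 t 2.0
```

Emit:
move_arm:
  plan:
    - [[0,0,0,-0.034,0.029,0.002,0.0],[0,0,0,-0.0686,0.057,0.002,0.0],[0,0,0,-0.0686,0.057,0.002,0.0],[0,0,0,-0.0686,0.057,0.002,0.0],[0,0,0,-0.0686,0.057,0.002,0.0]]

```text
time: 2.62
eef_pos: [0.4498, -0.0838, 0.2203]
tcp_rot: [0.848, 0.53, 0.001, 0.001]
contact_force: [0.4, -0.1, -0.0]
opening: 0.001
```

```bash
python3 - <<'E'
from h import *
s=get_state();C=cam("wrist",s);print(s["eef_pos"],C[1][:3,3])
save("wrist","b1")
for q in ("edge","tail","module","rod","stand"):
    print(q,[(round(r["p"],2),np.round(r["centre"],1),np.round(onz(C,r["centre"],.05),3)) for r in pinpoint("wrist",q)[:3]])
E
```

```text
[ 0.44978351 -0.08379749  0.22033529] [ 0.48530452 -0.01358639  0.36354914]
edge []
tail [(0.81, array([324. , 242.2]), array([ 0.426, -0.151,  0.05 ]))]
module [(0.83, array([319.6, 135.9]), array([ 0.469, -0.053,  0.05 ]))]
rod []
stand []
```

View pics/b1.png

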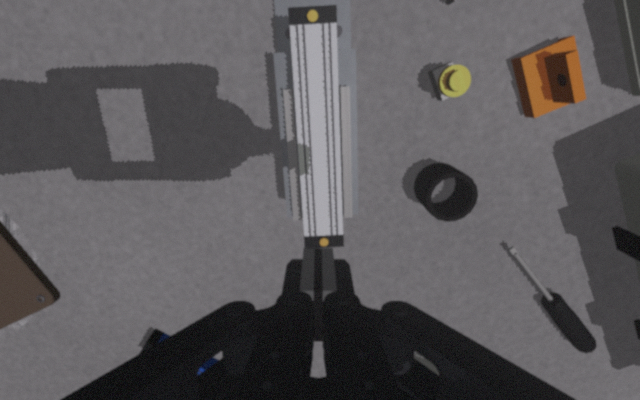

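The wrist view shows the module from the nose cap at (313,15) to the tail cap at (323,242), running up the image, with the edge just out of frame. I'll move ahead for a second view.

Emit:
move_arm:
  plan:
    - [[0,0,0,0.05,0,0.0,0.0],[0,0,0,0.1,0,0.0,0.0],[0,0,0,0.1,0,0,0.0],[0,0,0,0.1,0,0,0.0],[0,0,0,0.1,0,0,0.0]]

```text
time: 3.55
eef_pos: [0.4935, 0.0047, 0.2206]
tcp_rot: [0.848, 0.53, 0.001, 0.001]
contact_force: [-0.0, 0.8, 0.3]
opening: -0.002
```

```bash
python3 - <<'E'
from h import *
s=get_state();C=cam("wrist",s);print(s["eef_pos"],C[1][:3,3],s["tcp_rot"])
save("wrist","b2")
for q in ("edge","tail","module","rod","stand","saddle","saddle_mid"):
    print(q,[(round(r["p"],2),np.round(r["centre"],1),np.round(onz(C,r["centre"],.05),3)) for r in pinpoint("wrist",q)[:3]])
E
```

```text
[0.49353722 0.00474528 0.22058   ] [0.5291712  0.07497591 0.36375685] [0.84826532 0.52956899 0.00134067 0.00091438]
edge []
tail [(0.35, array([439.4,  72.7]), array([0.629, 0.039, 0.05 ]))]
module [(0.61, array([317.9, 236.5]), array([ 0.467, -0.054,  0.05 ]))]
rod [(0.92, array([310.5,  88.7]), array([0.523, 0.076, 0.05 ]))]
stand [(0.43, array([318. , 234.8]), array([ 0.468, -0.052,  0.05 ]))]
saddle [(0.9, array([435.1,  71.4]), array([0.626, 0.041, 0.05 ])), (0.75, array([527.6, 174.3]), array([ 0.674, -0.084,  0.05 ]))]
saddle_mid [(0.84, array([440.7,  70.6]), array([0.631, 0.04 , 0.05 ])), (0.75, array([530.2, 176.8]), array([ 0.675, -0.087,  0.05 ]))]
```

View pics/b2.png

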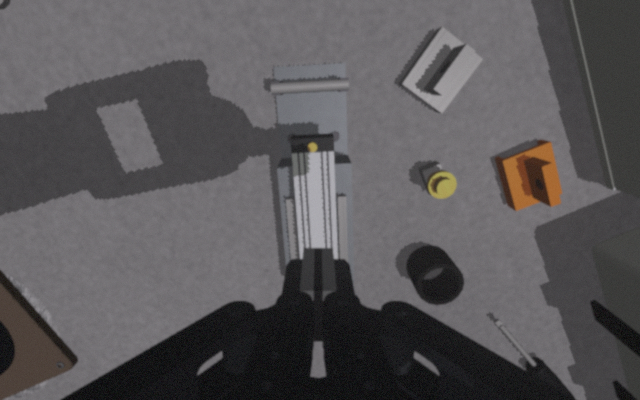

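The second view shows the rod at (310,88), the stand's edge at about row 164 with the module nose beyond it at (313,145), and the grey saddle at (440,70). Zooming in for accurate corners.

```bash
python3 - <<'E'
import cv2
a=cv2.imread("pics/b2.png");cv2.imwrite("pics/b2z.png",cv2.resize(a[50:270,250:370],None,fx=2.7*2*.5,fy=2.7,interpolation=3) if 0 else cv2.resize(a[55:205,260:400-35],None,fx=4,fy=4,interpolation=2))
cv2.imwrite("pics/b2s.png",cv2.resize(a[15:125,390:495],None,fx=5,fy=5,interpolation=2))
b=cv2.imread("pics/b1.png");cv2.imwrite("pics/b1z.png",cv2.resize(b[0:260,260:370],None,fx=2.3,fy=2.3,interpolation=2))
E
```

```text
(no output)
```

View pics/b2z.png

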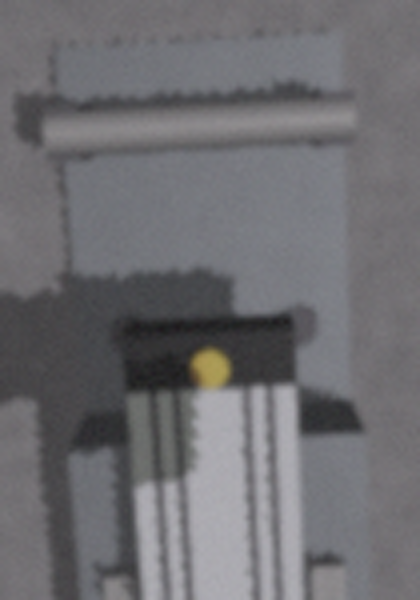

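View pics/b2s.png

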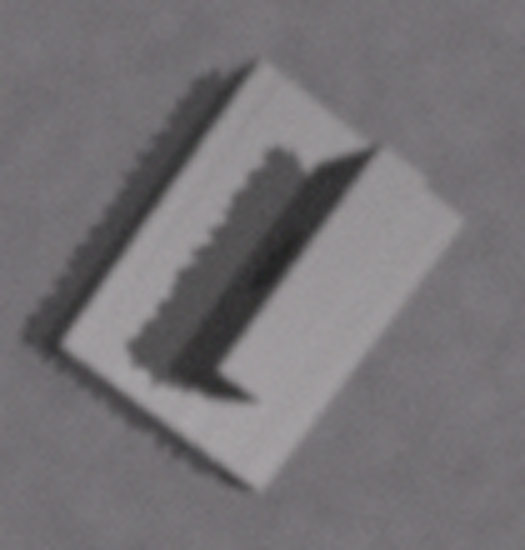

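View pics/b1z.png

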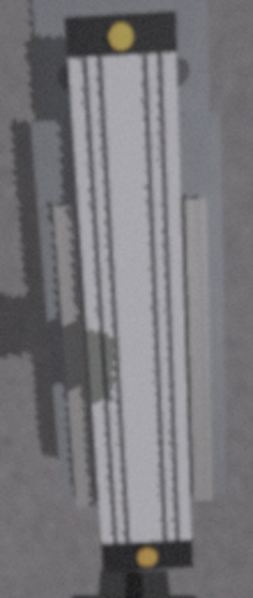

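```bash
cat >> h.py <<'E'
Rw=R.from_quat([0.84826532,0.52956899,0.00134067,0.00091438])
def camat(pos,q=(0.84826532,0.52956899,0.00134067,0.00091438)): return cam("wrist",dict(tcp_rot=np.array(q),eef_pos=np.array(pos)))
E
python3 - <<'E'
from h import *
C1=camat([0.44978351,-0.08379749,0.22033529]);C2=camat([0.49353722,0.00474528,0.22058])
z2=lambda x,y:np.array([260+x/4,55+y/4]); z1=lambda x,y:np.array([260+x/2.3,y/2.3])
L=onz(C2,z2(68,450),.05);Rr=onz(C2,z2(367,433),.05);d=Rr-L;print("edge",L,Rr,np.linalg.norm(d),(L+Rr)/2,"yaw",np.degrees(np.arctan2(d[1],d[0]))+90)
ra=onz(C2,z2(43,133),.037);rb=onz(C2,z2(355,118),.037);d=rb-ra;print("rod",(ra+rb)/2,np.linalg.norm(d),"yaw",np.degrees(np.arctan2(d[1],d[0]))+90)
# left/right bed corners of view1 too
L1=onz(C1,z1(32,122),.05);R1=onz(C1,z1(215,115),.05);print("edge v1",L1,R1)
# module outline view1, z=.074
f=[onz(C1,z1(*p),.074) for p in((68,20),(177,13),(192,567),(105,571))]
F=(f[0]+f[1])/2;B=(f[2]+f[3])/2;print("front",F,"tail",B,np.linalg.norm(F-B),"yaw",np.degrees(np.arctan2(*(F-B)[1::-1])),np.linalg.norm(f[0]-f[1]),np.linalg.norm(f[2]-f[3]))
print("rail top right", [onz(C1,z1(*p),.057) for p in ((207,198),(212,500))],"stud tri",tri((C1,z1(121,36)),(C2,z2(210,369))))
print("tri edge R",tri((C1,z1(215,115)),(C2,z2(367,433))),"L",tri((C1,z1(32,122)),(C2,z2(68,450))))
T=cam("top")
E
```

```text
edge [0.46368912 0.02657524 0.05      ] [ 0.52844395 -0.00059505  0.05      ] 0.0702240152574038 [0.49606654 0.01299009 0.05      ] yaw 67.23771499694354
rod [0.52333113 0.07803608 0.037     ] 0.07106122512006122 yaw 66.56291827214751
edge v1 [0.46452395 0.02675609 0.05      ] [ 0.52615583 -0.00071007  0.05      ]
front [0.50795503 0.03880524 0.074     ] tail [ 0.42885042 -0.14527217  0.074     ] 0.20035476768359492 yaw 66.74508609251549 0.03582095087594998 0.035465901899475016
rail top right [array([ 0.51094554, -0.0255918 ,  0.057     ]), array([ 0.46324168, -0.13597298,  0.057     ])] stud tri (array([0.50462524, 0.03316879, 0.07851843]), [np.float64(0.09027548811872092), np.float64(0.08051821039866751)])
tri edge R (array([ 0.52752969, -0.00098785,  0.046503  ]), [np.float64(1.1822552213298647), np.float64(1.0682028533942387)]) L (array([0.46434005, 0.0266926 , 0.05167635]), [np.float64(0.3944578651878121), np.float64(0.35579811514639736)])
```

```bash
cat >> h.py <<'E'
YAW=66.8
E0=np.array([.4961,.0129,.05]);_a=np.radians(YAW);U=np.array([np.cos(_a),np.sin(_a),0]);V=np.array([-U[1],U[0],0])
def st(x,y,z): return E0*[1,1,0]+U*x+V*y+np.array([0,0,z])
def inst(p): d=np.asarray(p)-E0;return np.array([d@U,d@V,p[2]])
E
python3 - <<'E'
from h import *
go(st(-.205,0,.061),Rt(YAW)); print(inst(get_state()["eef_pos"]))
E
```

```text
turn [ 0.2 -0.1 -2.8] shift [-0.1971  0.0083  0.1594] |sh| 0.254 t 3.95
[-0.00798063 -0.00088719  0.22064074]
```

Emit:
move_arm:
  plan:
    - [[0,0,-2.8,-0.05,0.002,0.01,0.0],[0,0,-2.8,-0.1,0.004,0.02,0.0],[0,0,-2.8,-0.15,0.006,0.03,0.0],[0,0,-2.8,-0.197,0.0083,0.04,0.0],[0.2,-0.1,-2.8,-0.197,0.0083,0.08,0.0]]

```text
time: 4.58
eef_pos: [0.4161, -0.1795, 0.1427]
tcp_rot: [0.836, 0.548, 0.001, 0.004]
contact_force: [0.5, -0.1, -0.3]
opening: -0.002
```

```bash
python3 - <<'E'
from h import *
go(st(-.205,0,.061),Rt(YAW)); print(inst(get_state()["eef_pos"]))
E
```

```text
turn [ 0.4  0.1 -0.3] shift [ 0.0036 -0.0029  0.0816] |sh| 0.082 t 4.575
[-0.20840594 -0.00227497  0.14267629]
```

Emit:
move_arm:
  plan:
    - [[0,0,0,0.0036,-0.003,0.04,0.0],[0.4,0,-0.3,0.0036,-0.003,0.07,0.0],[0.4,0,-0.3,0.0036,-0.003,0.0816,0.0],[0.4,0,-0.3,0.0036,-0.003,0.0816,0.0],[0.4,0,-0.3,0.0036,-0.003,0.0816,0.0]]

```text
time: 5.2
eef_pos: [0.4162, -0.1761, 0.0624]
tcp_rot: [0.835, 0.551, -0.001, 0.002]
contact_force: [-0.9, -0.6, 0.8]
opening: -0.001
```

```bash
python3 - <<'E'
from h import *
go(st(-.205,0,.061),Rt(YAW)); print(inst(get_state()["eef_pos"]));save("wrist","c1")
E
```

```text
turn [0.2 0.2 0. ] shift [ 0.0002 -0.0011  0.0014] |sh| 0.002 t 5.2
[-0.20518811 -0.00106751  0.06244062]
```

View pics/c1.png

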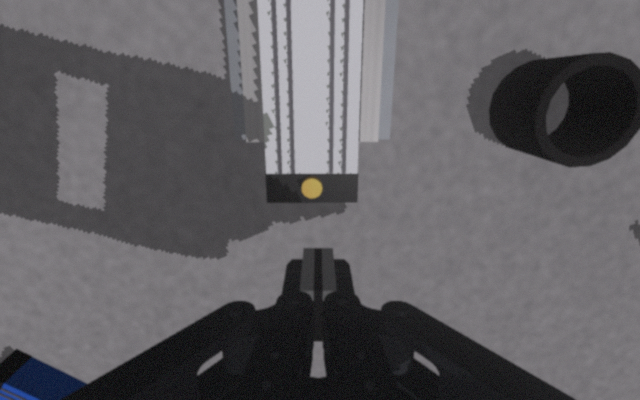

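The view shows the tail cap (312,188) just ahead of the closed fingers (318,260), with the module about 2 mm left of the finger line. I'll start pushing.

Emit:
move_arm:
  plan:
    - [[0,0,0,0.012,-0.002,0.001,0.0],[0,0,0,0.022,-0.002,0.001,0.0],[0,0,0,0.032,-0.002,0.001,0.0],[0,0,0,0.042,-0.002,0.001,0.0],[0,0,0,0.05,-0.002,0.001,0.0]]

```text
time: 5.88
eef_pos: [0.4347, -0.1299, 0.062]
tcp_rot: [0.834, 0.551, -0.001, 0.004]
contact_force: [-2.9, -5.1, 1.9]
opening: -0.002
```

```bash
cat > look.py <<'E'
from h import *
import sys
n=sys.argv[1]
s=get_state();C=cam("wrist",s);print("t",s["time"],"st",np.round(inst(s["eef_pos"]),4),"F",np.round(s["contact_force"],1))
im=save("wrist",n)
for q in ("tail",):
    print(q,[(round(r["p"],2),np.round(r["centre"],1)) for r in pinpoint("wrist",q)[:2]])
# brass stud centroid
hsv=cv2.cvtColor(im,cv2.COLOR_RGB2HSV)
m=((hsv[...,0]>15)&(hsv[...,0]<32)&(hsv[...,1]>90)&(hsv[...,2]>80)).astype(np.uint8);m[:,:250]=0;m[:,380:]=0
k,l,stt,c=cv2.connectedComponentsWithStats(m)
for i in range(1,k):
    if stt[i,4]>40: print("stud",np.round(c[i],1),stt[i,4],"x@z.0785",np.round(inst(onz(C,c[i],.0785)),4))
E
python3 look.py c2
```

```text
t 5.875 st [-0.1554  0.0002  0.062 ] F [-2.9 -5.1  1.9]
tail [(0.67, array([313.5, 246.2]))]
stud [316.2 246.3] 278 x@z.0785 [-0.1387 -0.0005  0.0785]
```

View pics/c2.png

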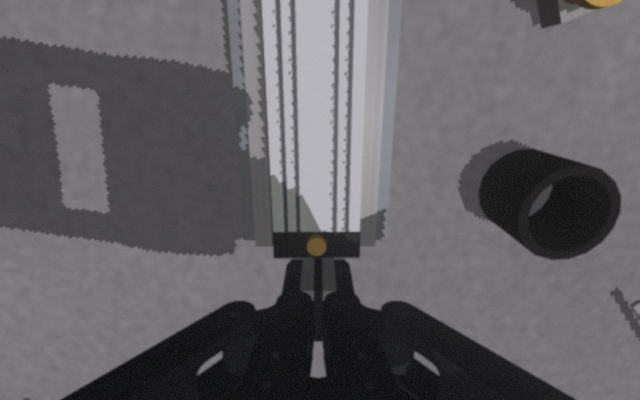

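Contact is made: the tail cap's lower edge is at row 257, against the fingers, and the module centre is at about x = -45 mm. I'll push 12 mm, ease off, then step.

Emit:
move_arm:
  plan:
    - [[0,0,0,0.004,0,0.0,0.0],[0,0,0,0.009,0,0.0,0.0],[0,0,0,0.012,0,0.0,0.0],[0,0,0,0.012,0,0,0.0],[0,0,0,0.008,0,0,0.0]]

```text
time: 6.6
eef_pos: [0.438, -0.1208, 0.0616]
tcp_rot: [0.835, 0.551, 0.0, 0.002]
contact_force: [0.1, -0.4, -0.2]
opening: 0.004
```

```bash
python3 look.py c3
```

```text
t 6.6 st [-0.1458  0.0008  0.0616] F [ 0.1 -0.4 -0.2]
tail []
stud [317.5 238.8] 301 x@z.0785 [-0.1256 -0.0005  0.0785]
```

```bash
cat >> look.py <<'E'
    if stt[i,4]>40:
        r0=int(round(c[i][1]));g=im[r0-2:r0+3].mean((0,2));d=g<75;cc=int(round(c[i][0]));a=cc-12
        while d[a]:a-=1
        b=cc+12
        while d[b]:b+=1
        print("capwidth",b-a-1,"studrows",stt[i,3])
E
python3 look.py c4; python3 -c "
from h import *
save('scene','s4',6,(245,160,365,250))"
```

```text
t 6.7 st [-0.1463  0.0008  0.0615] F [-1.   0.9 -0.2]
tail [(0.82, array([316.4, 240.4]))]
stud [317.6 237.9] 302 x@z.0785 [-0.1256 -0.0005  0.0785]
capwidth 89 studrows 19
```

View pics/s4.png

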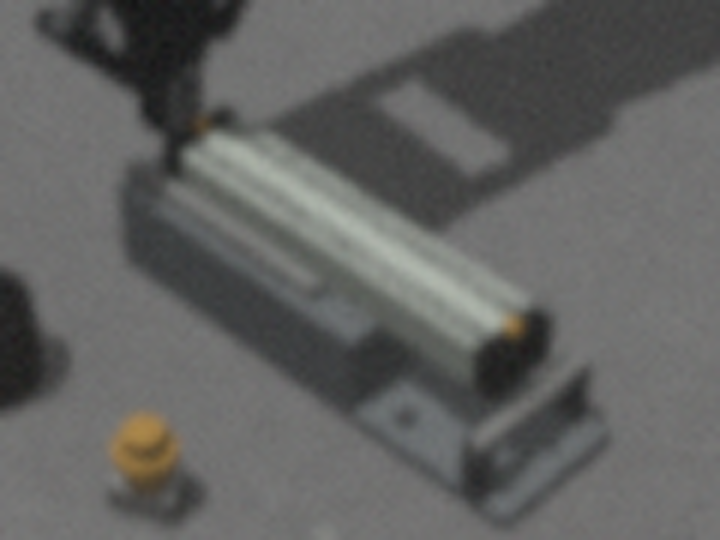

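Scene crop: the module lies level, nose at (325,215), clear of the rod. Stepping now.

Emit:
move_arm:
  plan:
    - [[0,0,0,0.004,0,0.0,0.0],[0,0,0,0.0065,0,0.0,0.0],[0,0,0,0.0065,0,0.0,0.0],[0,0,0,0.002,0,0,0.0],[0,0,0,0.002,0,0,0.0]]

```text
time: 7.48
eef_pos: [0.4387, -0.1194, 0.0616]
tcp_rot: [0.835, 0.551, 0.0, 0.002]
contact_force: [1.3, -0.6, 0.6]
opening: 0.001
```

```bash
python3 look.py c5
```

```text
t 7.475 st [-0.1442  0.0006  0.0616] F [ 1.3 -0.6  0.6]
tail [(0.57, array([317.8, 236.5]))]
stud [317.1 237. ] 294 x@z.0785 [-0.1232 -0.0005  0.0785]
capwidth 90 studrows 19
```

Emit:
move_arm:
  plan:
    - [[0,0,0,0.004,0,0.0,0.0],[0,0,0,0.0065,0,0.0,0.0],[0,0,0,0.0065,0,0.0,0.0],[0,0,0,0.002,0,0,0.0],[0,0,0,0.002,0,0,0.0]]

```text
time: 8.2
eef_pos: [0.4395, -0.1174, 0.0616]
tcp_rot: [0.835, 0.55, 0.001, 0.002]
contact_force: [0.9, 0.3, -0.0]
opening: -0.002
```

```bash
sed -i 's/for q in ("tail",)/for q in ()/' look.py; python3 look.py c6
```

```text
t 8.2 st [-0.142   0.0007  0.0616] F [ 0.9  0.3 -0. ]
stud [317.7 237. ] 302 x@z.0785 [-0.1211 -0.0007  0.0785]
capwidth 90 studrows 19
```

Emit:
move_arm:
  plan:
    - [[0,0,0,0.004,0,0.0,0.0],[0,0,0,0.0065,0,0.0,0.0],[0,0,0,0.0065,0,0.0,0.0],[0,0,0,0.002,0,0,0.0],[0,0,0,0.002,0,0,0.0]]

```text
time: 8.88
eef_pos: [0.4403, -0.1153, 0.0616]
tcp_rot: [0.835, 0.55, 0.001, 0.002]
contact_force: [-0.6, -0.6, -0.3]
opening: 0.001
```

```bash
python3 look.py c7
```

```text
t 8.875 st [-0.1398  0.0008  0.0616] F [-0.6 -0.6 -0.3]
stud [318.  236.9] 309 x@z.0785 [-0.1189 -0.0007  0.0785]
capwidth 90 studrows 19
```

Emit:
move_arm:
  plan:
    - [[0,0,0,0.004,0,0.0,0.0],[0,0,0,0.0068,0,0.0,0.0],[0,0,0,0.0068,0,0.0,0.0],[0,0,0,0.0023,0,0,0.0],[0,0,0,0.0023,0,0,0.0]]

```text
time: 9.55
eef_pos: [0.4412, -0.113, 0.0615]
tcp_rot: [0.835, 0.55, 0.001, 0.001]
contact_force: [0.0, 0.6, 0.2]
opening: -0.001
```

```bash
python3 look.py c8
```

```text
t 9.55 st [-0.1374  0.0008  0.0615] F [0.  0.6 0.2]
stud [318.3 237. ] 301 x@z.0785 [-0.1165 -0.0009  0.0785]
capwidth 90 studrows 19
```

Emit:
move_arm:
  plan:
    - [[0,0,0,0.004,0,0.0,0.0],[0,0,0,0.0068,0,0.0,0.0],[0,0,0,0.0068,0,0.0,0.0],[0,0,0,0.0023,0,0,0.0],[0,0,0,0.0023,0,0,0.0]]

```text
time: 10.22
eef_pos: [0.4422, -0.1107, 0.0615]
tcp_rot: [0.836, 0.549, 0.002, 0.001]
contact_force: [0.5, 0.7, -0.3]
opening: 0.002
```

```bash
python3 look.py c9
```

```text
t 10.225 st [-0.1349  0.0009  0.0615] F [ 0.5  0.7 -0.3]
stud [318.5 236.8] 308 x@z.0785 [-0.1139 -0.0009  0.0785]
capwidth 90 studrows 20
```

Emit:
move_arm:
  plan:
    - [[0,0,0,0.004,0,0.0,0.0],[0,0,0,0.0068,0,0.0,0.0],[0,0,0,0.0068,0,0.0,0.0],[0,0,0,0.0023,0,0,0.0],[0,0,0,0.0023,0,0,0.0]]

```text
time: 10.9
eef_pos: [0.4431, -0.1085, 0.0615]
tcp_rot: [0.836, 0.549, 0.002, 0.001]
contact_force: [0.2, -0.1, -0.4]
opening: 0.001
```

```bash
python3 look.py c10
```

```text
t 10.9 st [-0.1324  0.0009  0.0615] F [ 0.2 -0.1 -0.4]
stud [318.8 236.9] 307 x@z.0785 [-0.1115 -0.001   0.0785]
capwidth 90 studrows 19
```

Emit:
move_arm:
  plan:
    - [[0,0,0,0.004,0,0.0,0.0],[0,0,0,0.0068,0,0.0,0.0],[0,0,0,0.0068,0,0.0,0.0],[0,0,0,0.0023,0,0,0.0],[0,0,0,0.0023,0,0,0.0]]

```text
time: 11.58
eef_pos: [0.444, -0.1061, 0.0614]
tcp_rot: [0.836, 0.549, 0.002, 0.001]
contact_force: [-0.4, 0.2, 0.6]
opening: -0.0
```

```bash
python3 look.py c11
```

```text
t 11.575 st [-0.1299  0.001   0.0614] F [-0.4  0.2  0.6]
stud [319.2 236.9] 309 x@z.0785 [-0.109  -0.0011  0.0785]
capwidth 90 studrows 19
```

Emit:
move_arm:
  plan:
    - [[0,0,0,0.004,0,0.0,0.0],[0,0,0,0.0068,0,0.0,0.0],[0,0,0,0.0068,0,0.0,0.0],[0,0,0,0.0023,0,0,0.0],[0,0,0,0.0023,0,0,0.0]]

```text
time: 12.25
eef_pos: [0.445, -0.1038, 0.0614]
tcp_rot: [0.836, 0.548, 0.003, 0.0]
contact_force: [0.4, 0.5, 0.2]
opening: 0.005
```

```bash
python3 look.py c12
```

```text
t 12.25 st [-0.1274  0.001   0.0614] F [0.4 0.5 0.2]
stud [319.4 237. ] 306 x@z.0785 [-0.1066 -0.0012  0.0785]
capwidth 91 studrows 19
```

Emit:
move_arm:
  plan:
    - [[0,0,0,0.004,0,0.0,0.0],[0,0,0,0.0068,0,0.0,0.0],[0,0,0,0.0068,0,0.0,0.0],[0,0,0,0.0023,0,0,0.0],[0,0,0,0.0023,0,0,0.0]]

```text
time: 12.92
eef_pos: [0.4459, -0.1015, 0.0614]
tcp_rot: [0.836, 0.548, 0.003, -0.0]
contact_force: [1.0, 0.3, -0.9]
opening: -0.002
```

```bash
python3 look.py c13
```

```text
t 12.925 st [-0.1249  0.0011  0.0614] F [ 1.   0.3 -0.9]
stud [319.8 237.1] 312 x@z.0785 [-0.1041 -0.0013  0.0785]
capwidth 91 studrows 20
```

Emit:
move_arm:
  plan:
    - [[0,0,0,0.004,0,0.0,0.0],[0,0,0,0.0068,0,0.0,0.0],[0,0,0,0.0068,0,0.0,0.0],[0,0,0,0.0023,0,0,0.0],[0,0,0,0.0023,0,0,0.0]]

```text
time: 13.6
eef_pos: [0.4468, -0.0992, 0.0613]
tcp_rot: [0.837, 0.548, 0.003, -0.0]
contact_force: [0.3, -0.3, 0.8]
opening: 0.001
```

```bash
python3 look.py c14
```

```text
t 13.6 st [-0.1224  0.0012  0.0613] F [ 0.3 -0.3  0.8]
stud [320.5 237. ] 310 x@z.0785 [-0.1016 -0.0015  0.0785]
capwidth 92 studrows 19
```

View pics/c14.png

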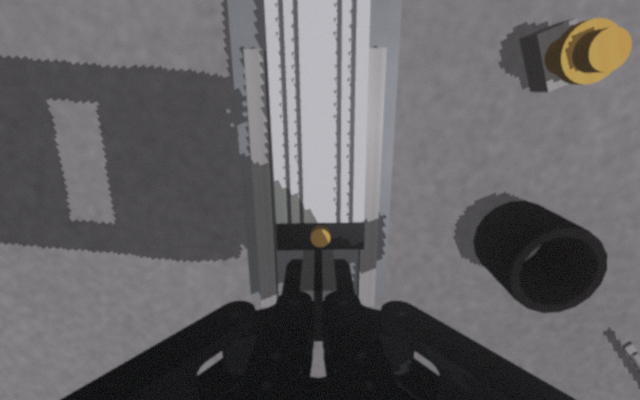

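```bash
python3 - <<'E'
from h import *
s=get_state();go(s["eef_pos"],Rt(YAW),s)
save('scene','s14',6,(245,160,365,250))
E
```

```text
turn [ 0.2 -0.3 -0.4] shift [0. 0. 0.] |sh| 0.0 t 13.65
```

View pics/s14.png

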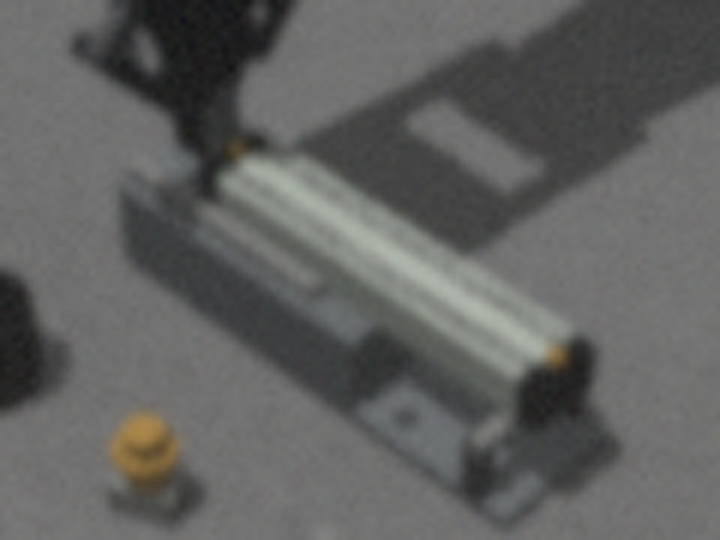

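Wrist picture: tail cap at (320,237), between the rails. Scene crop: module still level, nose above the rod. I'll continue with a small lateral correction.

Emit:
move_arm:
  plan:
    - [[0.2,-0.3,-0.4,0.003,0.0015,0.0,0.0],[0.2,-0.3,-0.4,0.0068,0.0015,0.0,0.0],[0.2,-0.3,-0.4,0.0068,0.0015,0.0,0.0],[0.2,-0.3,-0.4,0.0023,0.0015,0,0.0],[0.2,-0.3,-0.4,0.0023,0.0015,0,0.0]]

```text
time: 14.32
eef_pos: [0.449, -0.0974, 0.0612]
tcp_rot: [0.835, 0.551, 0.0, -0.001]
contact_force: [1.0, -0.4, -1.0]
opening: -0.002
```

```bash
python3 look.py c15
```

```text
t 14.325 st [-1.20e-01 -1.00e-04  6.12e-02] F [ 1.  -0.4 -1. ]
stud [317.5 237.2] 304 x@z.0785 [-0.099  -0.0015  0.0785]
capwidth 91 studrows 19
```

Emit:
move_arm:
  plan:
    - [[0,0,0,0.004,0,0.0,0.0],[0,0,0,0.0068,0,0.0,0.0],[0,0,0,0.0068,0,0.0,0.0],[0,0,0,0.0023,0,0,0.0],[0,0,0,0.0023,0,0,0.0]]

```text
time: 15.0
eef_pos: [0.4499, -0.0951, 0.0611]
tcp_rot: [0.835, 0.55, 0.001, -0.001]
contact_force: [0.5, 0.1, -0.3]
opening: 0.0
```

```bash
python3 look.py c16
```

```text
t 15.0 st [-0.1175 -0.      0.0611] F [ 0.5  0.1 -0.3]
stud [318.2 238. ] 297 x@z.0785 [-0.0968 -0.0017  0.0785]
capwidth 92 studrows 19
```

Emit:
move_arm:
  plan:
    - [[0,0,0,0.004,0,0.0,0.0],[0,0,0,0.0068,0,0.0,0.0],[0,0,0,0.0068,0,0.0,0.0],[0,0,0,0.0023,0,0,0.0],[0,0,0,0.0023,0,0,0.0]]

```text
time: 15.68
eef_pos: [0.4507, -0.0927, 0.061]
tcp_rot: [0.835, 0.55, 0.001, -0.001]
contact_force: [-0.8, 1.4, -0.5]
opening: -0.006
```

```bash
python3 look.py c17
```

```text
t 15.675 st [-1.15e-01  1.00e-04  6.10e-02] F [-0.8  1.4 -0.5]
stud [319.3 238. ] 308 x@z.0785 [-0.0943 -0.002   0.0785]
capwidth 93 studrows 19
```

Emit:
move_arm:
  plan:
    - [[0,0,0,0.003,0.0015,0.0,0.0],[0,0,0,0.0068,0.0015,0.0,0.0],[0,0,0,0.0068,0.0015,0.0,0.0],[0,0,0,0.0023,0.0015,0,0.0],[0,0,0,0.0023,0.0015,0,0.0]]

```text
time: 16.35
eef_pos: [0.4528, -0.091, 0.0608]
tcp_rot: [0.835, 0.55, 0.001, -0.002]
contact_force: [0.7, 0.1, 0.1]
opening: 0.0
```

```bash
python3 look.py c18
```

```text
t 16.35 st [-0.1125 -0.0012  0.0608] F [0.7 0.1 0.1]
stud [315.9 239.8] 366 x@z.0785 [-0.0926 -0.002   0.0785]
capwidth 96 studrows 21
```

The stud area and cap width jumped, so it looks tipped. I'll retreat and check.

Emit:
move_arm:
  plan:
    - [[0,0,0,-0.01,0,0.0,0.0],[0,0,0,-0.03,0,0.0,0.0],[0,0,0,-0.05,0,-0.02,0.0],[0,0,0,-0.05,0,-0.06,0.0],[0,0,0,-0.05,0,-0.1,0.0]]

```text
time: 17.02
eef_pos: [0.4324, -0.1377, 0.1614]
tcp_rot: [0.836, 0.549, 0.001, -0.002]
contact_force: [0.9, -0.5, 0.5]
opening: 0.001
```

```bash
python3 look.py d1;  python3 -c "
from h import *
save('scene','d2',6,(245,160,365,250))"
```

```text
t 17.025 st [-0.1635 -0.0008  0.1614] F [ 0.9 -0.5  0.5]
stud [317.2  92.7] 163 x@z.0785 [-0.0883 -0.0018  0.0785]
capwidth 61 studrows 15
```

View pics/d2.png

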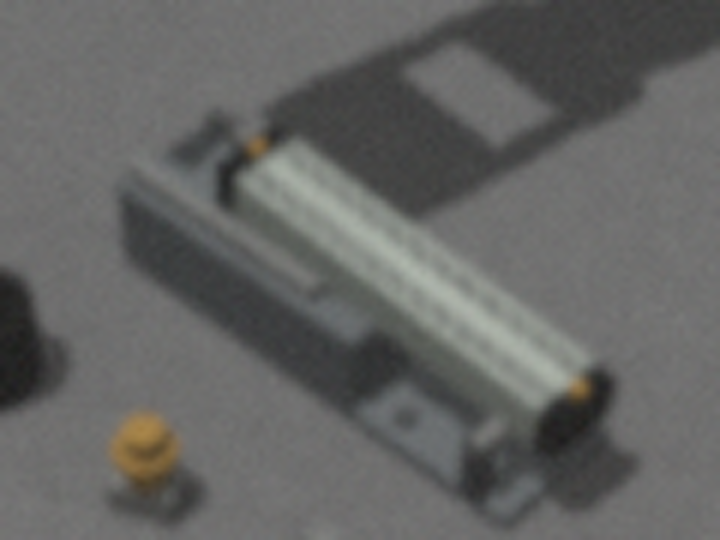

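View pics/d1.png

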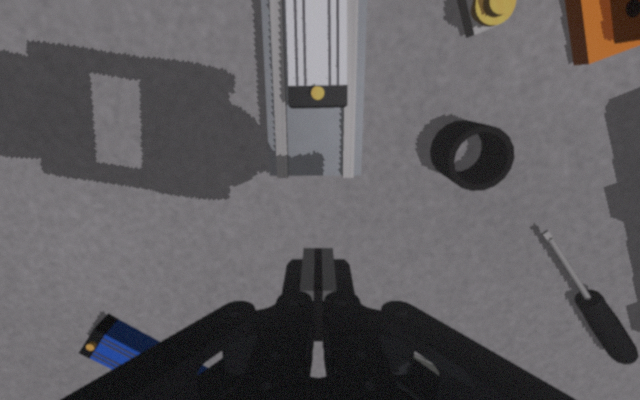

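Scene crop: the nose has dropped onto the rod and the tail is raised, with nothing touching it. Now the saddle pose.

```bash
python3 - <<'E'
from h import *
C2=camat([0.49353722,0.00474528,0.22058])
z=lambda p:np.array([390+p[0]/5,15+p[1]/5])
P=[onz(C2,z(p),.017) for p in ((262,58),(463,218),(262,490),(60,345))]
print(np.mean(P,0),[round(np.linalg.norm(P[i]-P[(i+1)%4]),4) for i in range(4)])
for i in range(4):
    d=P[(i+1)%4]-P[i];print(np.degrees(np.arctan2(d[1],d[0])))
s=get_state();q=s["tcp_rot"];
c=np.mean(P,0); 
# view pose: second look
d=P[1]-P[2];yl=np.degrees(np.arctan2(d[1],d[0]));print("long yaw",yl)
for yw in (yl,yl-180): go([c[0],c[1],.19],Rt(yw))
print(inst(c))
E
```

```text
[0.64244291 0.03485079 0.017     ] [np.float64(0.0493), np.float64(0.0595), np.float64(0.0501), np.float64(0.0601)]
-59.64360992828291
-148.9466581515498
121.0597232772245
30.292587078805685
long yaw 31.053341848450206
turn [ 0.4 -0.3 35.6] shift [ 0.2419  0.121  -0.0225] |sh| 0.271 t 17.125
turn [   0.4    0.6 -144.4] shift [ 0.2419  0.121  -0.0225] |sh| 0.271 t 17.125
[ 0.07782635 -0.1258616   0.017     ]
```

Emit:
move_arm:
  plan:
    - [[0.4,-0.3,9,0.04,0.02,-0.022,0.04],[0.4,-0.3,18,0.09,0.045,-0.022,0.04],[0.4,-0.3,27,0.14,0.07,-0.022,0.04],[0.4,-0.3,35,0.19,0.095,-0.022,0.04],[0.4,-0.3,35,0.24,0.12,-0.022,0.04]]

```text
time: 17.75
eef_pos: [0.6416, 0.0345, 0.1881]
tcp_rot: [0.962, 0.272, -0.001, 0.0]
contact_force: [0.9, -0.6, -1.1]
opening: 0.467
```

```bash
python3 - <<'E'
from h import *
s=get_state();C=cam("wrist",s);print(s["eef_pos"],s["tcp_rot"],s["opening"])
im=save("wrist","e1")
cv2.imwrite("pics/e1z.png",cv2.resize(im[100:260,240:400,::-1],None,fx=3.6,fy=3.6,interpolation=2))
for q in ("saddle","saddle_mid"):
    print(q,[(round(r["p"],2),np.round(r["centre"],1),np.round(onz(C,r["centre"],.0),3)) for r in pinpoint("wrist",q)[:3]])
E
```

```text
[0.64159355 0.03448776 0.18811842] [ 9.62182995e-01  2.72403181e-01 -6.22398174e-04  6.15753373e-05] 0.46659842758552394
saddle [(0.91, array([171.1, 112.8]), array([0.617, 0.18 , 0.   ])), (0.75, array([460. , 199.7]), array([ 0.693, -0.107,  0.   ])), (0.68, array([314.6, 169.8]), array([0.641, 0.036, 0.   ]))]
saddle_mid [(0.84, array([462.1, 203.8]), array([ 0.69 , -0.112, -0.   ])), (0.74, array([313.4, 173.3]), array([0.638, 0.035, 0.   ])), (0.66, array([166.8, 113.5]), array([0.615, 0.183, 0.   ]))]
```

View pics/e1.png

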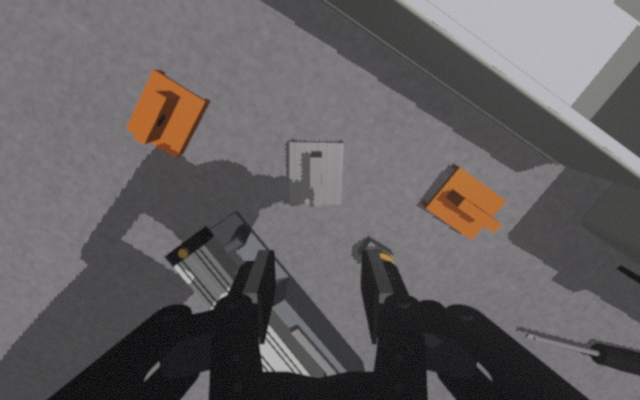

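View pics/e1z.png

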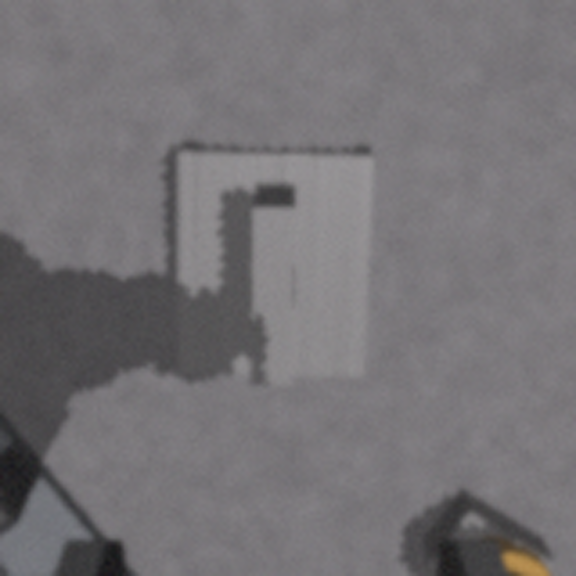

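```bash
python3 - <<'E'
from h import *
T=cam("top");S=cam("scene");print(tri((T,(266,96)),(S,(189,258))),tri((T,(381,97)),(S,(352,310))))
s=get_state();C=cam("wrist",s)
z=lambda x,y:np.array([240+x/3.6,100+y/3.6])
P=[onz(C,z(*p),.017) for p in ((180,152),(373,150),(367,378),(180,376))]
print(np.mean(P,0),[round(np.linalg.norm(P[i]-P[(i+1)%4]),4) for i in range(4)]);d=P[0]-P[3];print(np.degrees(np.arctan2(d[1],d[0])));d=P[1]-P[2];print(np.degrees(np.arctan2(d[1],d[0])))
d=P[1]-P[0];print(np.degrees(np.arctan2(d[1],d[0]))+90)
# triangulate plate corner with view b2: right-top corner
C2=camat([0.49353722,0.00474528,0.22058]);w=lambda p:np.array([390+p[0]/5,15+p[1]/5])
print("tri",tri((C,z(373,150)),(C2,w((463,218)))),tri((C,z(180,152)),(C2,w((262,58)))))
l=[onz(C,z(*p),.047) for p in ((255,206),(296,206))];print("lug front mid",np.mean(l,0),np.linalg.norm(l[0]-l[1]))
Q=s["qpos"];print(Q)
E
```

```text
(array([0.7937484 , 0.06757585, 0.28029036]), [np.float64(51.89318242108608), np.float64(93.22132631915741)]) (array([0.74768068, 0.01756183, 0.10249636]), [np.float64(57.81257932481317), np.float64(88.36541577519196)])
[0.64170574 0.03480912 0.017     ] [np.float64(0.0492), np.float64(0.0616), np.float64(0.0505), np.float64(0.0605)]
30.356948130252434
31.675944929146144
32.427714104027444
tri (array([0.68110858, 0.02974125, 0.01779494]), [np.float64(0.17709240993534475), np.float64(0.17421098255474635)]) (array([0.65528762, 0.07169116, 0.02044508]), [np.float64(0.4092481100133288), np.float64(0.4226932749961649)])
lug front mid [0.66091562 0.04635484 0.047     ] 0.009575987199369343
[-1.03220900e-01  2.53899036e-01  1.69878506e+00 -5.07745709e-04
  1.19124832e+00  9.12297243e-01]
```

```bash
python3 - <<'E'
from h import *
T=cam("top");S=cam("scene");print(tri((T,(266,90)),(S,(352,310))),tri((T,(381,90)),(S,(189,258))))
print([onz(T,(x,98),0) for x in (266,381)])
s=get_state();go([.6422,.0348,.026],Rt(31.2))
E
```

```text
(array([0.77094713, 0.19413261, 0.10501403]), [np.float64(0.24732714987261226), np.float64(0.40637205039642027)]) (array([ 0.7682362 , -0.16303699,  0.09857251]), [np.float64(0.539224804842902), np.float64(0.8059411038612178)])
[array([0.77769999, 0.2069484 , 0.        ]), array([ 0.77145806, -0.17385524,  0.        ])]
turn [-0.1  0.1  0.6] shift [0.0011 0.0007 0.1613] |sh| 0.161 t 17.9
```

Emit:
move_arm:
  plan:
    - [[0,0,0.6,0.001,0.0007,0.05,0.04],[0,0,0.6,0.001,0.0007,0.1,0.04],[0,0,0.6,0.001,0.0007,0.13,0.04],[0,0,0.6,0.001,0.0007,0.15,0.04],[0,0,0.6,0.001,0.0007,0.15,0.04]]

```text
time: 18.52
eef_pos: [0.6405, 0.0342, 0.0356]
tcp_rot: [0.963, 0.269, -0.003, -0.001]
contact_force: [0.5, -0.2, 0.2]
opening: 0.468
```

```bash
python3 - <<'E'
from h import *
s=get_state();go([.6422,.0348,.022],Rt(31.2));im=save("wrist","e2")
E
```

```text
turn [-0.2  0.3 -0. ] shift [0.0018 0.0004 0.0136] |sh| 0.014 t 18.525
```

View pics/e2.png

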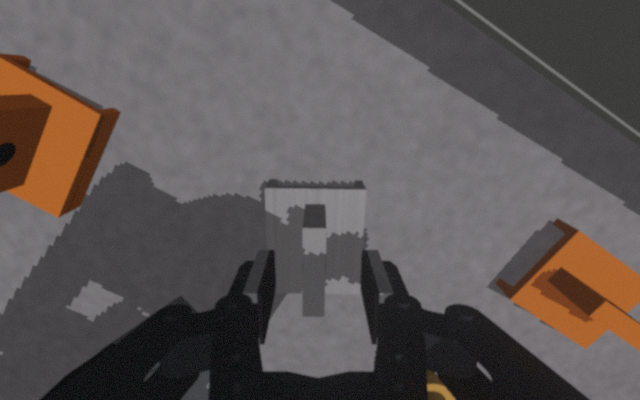

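The lug (313,265) stands between the open fingers (260 and 378), square to them. Going down and closing.

Emit:
move_arm:
  plan:
    - [[-0.2,0.3,0,0.0018,-0.001,0.007,0.04],[-0.2,0.3,0,0.0018,-0.001,0.0136,0.04],[-0.2,0.3,0,0.0018,-0.001,0.0136,0.04],[-0.2,0.3,0,0.0018,-0.001,0.0136,0.0],[-0.2,0.3,0,0.0018,-0.001,0.0136,0.0]]
  force: 40

```text
time: 19.2
eef_pos: [0.6434, 0.036, 0.0244]
tcp_rot: [0.963, 0.269, 0.002, 0.001]
contact_force: [-0.2, -0.2, -0.9]
opening: 0.106
```

Emit:
move_arm:
  plan:
    - [[0,0,0,0,0,0,0.0],[0,0,0,0,0,0,0.0],[0,0,0,0,0,-0.005,0.0],[0,0,0,0,0,-0.03,0.0],[0,0,0,0,0,-0.06,0.0]]

```text
time: 19.82
eef_pos: [0.6424, 0.0361, 0.0844]
tcp_rot: [0.963, 0.269, 0.001, 0.001]
contact_force: [-0.3, 1.0, -0.7]
opening: 0.106
```

```bash
python3 - <<'E'
from h import *
s=get_state();print(s["eef_pos"],s["opening"],s["contact_force"]);im=save("wrist","e3")
E
```

```text
[0.64236843 0.03613591 0.08437496] 0.10581329254442794 [-0.25513636  0.97968312 -0.67080683]
```

View pics/e3.png

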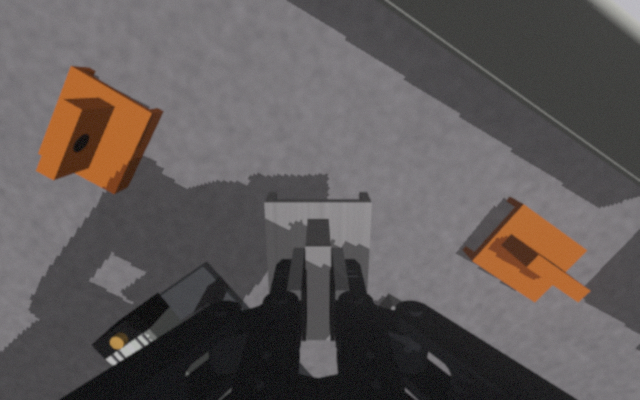

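```bash
python3 - <<'E'
import cv2
a=cv2.imread("pics/e3.png");cv2.imwrite("pics/e3z.png",cv2.resize(a[180:300,250:390],None,fx=5,fy=5,interpolation=2))
E
```

```text
(no output)
```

View pics/e3z.png

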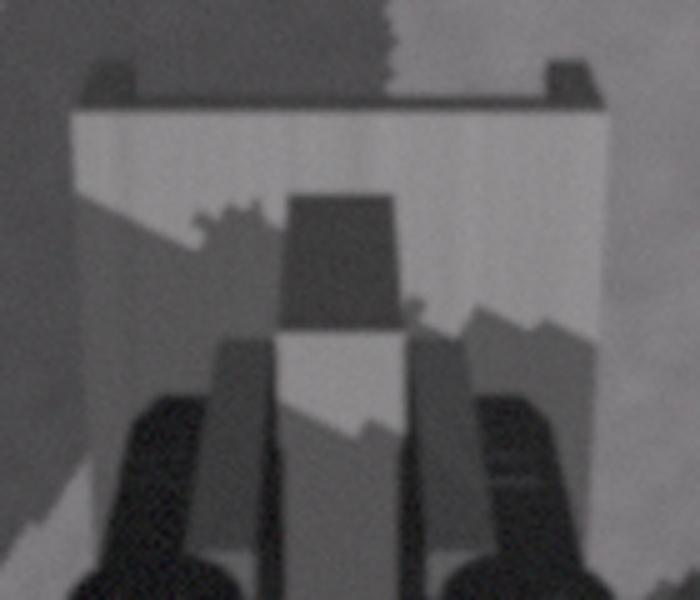

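```bash
python3 - <<'E'
from h import *
c=get_calibration("wrist");C=(c["mtx"],c["hand_eye"])
z=lambda x,y:np.array([250+x/5,180+y/5])
for zt in (.005,.0074):
    print(zt,[np.round(onz(C,z(*p),zt),4) for p in ((72,112),(607,110))],"lugbot",[np.round(onz(C,z(*p),zt),4) for p in ((289,196),(395,196))],"lugtop",[np.round(onz(C,z(*p),zt-.03),4) for p in ((275,332),(407,330))])
# best zt from known widths
def f(zt):
    a=onz(C,z(72,112),zt);b=onz(C,z(607,110),zt);return np.linalg.norm(a-b)-.05
from scipy.optimize import brentq
print(brentq(f,-.03,.05))
E
```

```text
0.005 [array([ 0.0292, -0.0226,  0.005 ]), array([0.0294, 0.0264, 0.005 ])] lugbot [array([ 0.021 , -0.0028,  0.005 ]), array([0.021 , 0.0071, 0.005 ])] lugtop [array([ 0.0218, -0.003 , -0.025 ]), array([ 0.0219,  0.0071, -0.025 ])]
0.0074 [array([ 0.0284, -0.023 ,  0.0074]), array([0.0286, 0.0268, 0.0074])] lugbot [array([ 0.02  , -0.0029,  0.0074]), array([0.02  , 0.0072, 0.0074])] lugtop [array([ 0.0206, -0.0031, -0.0226]), array([ 0.0208,  0.0072, -0.0226])]
0.007851336046090486
```

```bash
python3 - <<'E'
from h import *
go(st(0,0,.17),Rt(YAW))
E
```

```text
turn [  0.5  -0.4 -35.6] shift [-0.1392 -0.0572 -0.0816] |sh| 0.171 t 19.875
```

Emit:
move_arm:
  plan:
    - [[0,0,0,0,0,-0.05,0.0],[0,0,-9,-0.03,-0.013,-0.08,0.0],[0,0,-18,-0.07,-0.029,-0.082,0.0],[0.5,-0.4,-27,-0.11,-0.045,-0.082,0.0],[0.5,-0.4,-35.6,-0.139,-0.057,-0.082,0.0]]

```text
time: 20.5
eef_pos: [0.4947, 0.0127, 0.1701]
tcp_rot: [0.833, 0.553, -0.0, 0.0]
contact_force: [-0.6, -0.5, -1.2]
opening: 0.108
```

Emit:
move_arm:
  plan:
    - [[0,0,0,0,0,0,0.0],[0,0,0,0,0,0,0.0],[0,0,0,0,0,0,0.0],[0,0,0,0,0,0,0.0],[0,0,0,0,0,0,0.0]]

```text
time: 21.12
eef_pos: [0.495, 0.0127, 0.1699]
tcp_rot: [0.833, 0.553, -0.0, 0.0]
contact_force: [-0.6, -0.4, -0.8]
opening: 0.108
```

```bash
python3 - <<'E'
from h import *
s=get_state();print(s["eef_pos"],s["tcp_rot"],inst(s["eef_pos"]));im=save("wrist","f1")
go(st(0,0,.17),Rt(YAW),s)
cv2.imwrite("pics/f1z.png",cv2.resize(im[60:310,230:410,::-1],None,fx=2.4*1,fy=2.4,interpolation=2))
E
```

```text
[0.49503363 0.01269943 0.16994802] [ 8.33463436e-01  5.52574448e-01 -2.37237829e-04  3.51591415e-04] [-0.00060444  0.00090113  0.16994802]
turn [0.  0.  0.3] shift [ 0.0006  0.0009 -0.0001] |sh| 0.001 t 21.125
```

View pics/f1.png

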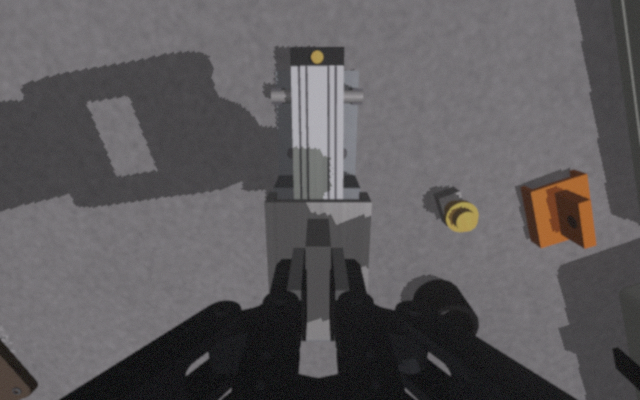

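View pics/f1z.png

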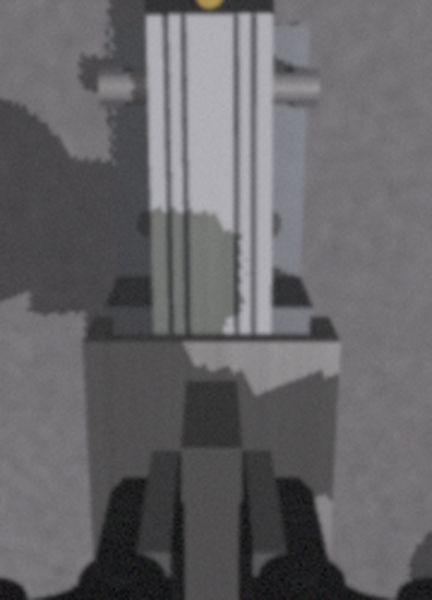

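```bash
python3 - <<'E'
from h import *
s=dict(eef_pos=np.array([0.49503363,0.01269943,0.16994802]),tcp_rot=np.array([8.33463436e-01,5.52574448e-01,-2.37237829e-04,3.51591415e-04]))
C=cam("wrist",s);z=lambda x,y:np.array([230+x/2.4,60+y/2.4])
Q=R.from_quat(s["tcp_rot"])
def tool(p): return Q.inv().apply(p-s["eef_pos"])
a=onz(C,z(108,306),.05);b=onz(C,z(311,305),.05);print("edge st",inst(a),inst(b),np.linalg.norm(a-b),"tool mid",tool((a+b)/2))
# module top plane z=.0741-.11*x : iterate
def top(p):
    zz=.074
    for _ in range(10):
        X=onz(C,p,zz);zz=.0741-.1104*inst(X)[0]
    return X
for l,r in (((151,330),(272,330)),((145,15),(273,15)),((148,180),(272.5,180))):
    A=top(z(*l));B=top(z(*r));print("mod",inst(A),inst(B),round(np.linalg.norm(A-B),4),"tool mid",tool((A+B)/2))
print("nose stud",inst(top(np.array([317.5,57]))))
# saddle plate front corners
A=onz(C,z(83,343),.17-.0076);B=onz(C,z(340,343),.17-.0076);print("saddle",tool(A),tool(B))
A=onz(C,z(182,450),.17+.0224);B=onz(C,z(241,450),.17+.0224);print("lugtop",tool(A),tool(B))
A=onz(C,z(97,92),.037);B=onz(C,z(320,85),.037);print("rod",inst(A),inst(B))
E
```

```text
edge st [0.00063612 0.03385472 0.05      ] [ 0.00132793 -0.03404245  0.05      ] 0.06790069675678334 tool mid [0.00167549 0.00096409 0.11994706]
mod [0.0001458  0.01780397 0.0740839 ] [ 0.00032749 -0.01932423  0.07406385] 0.0371 tool mid [0.0009079  0.00163441 0.095874  ]
mod [0.09092635 0.01858658 0.06406173] [ 0.09110575 -0.01774158  0.06404193] 0.0363 tool mid [0.09169993 0.00090427 0.10582463]
mod [0.04514353 0.0182341  0.06911615] [ 0.04532433 -0.01854678  0.06909619] 0.0368 tool mid [0.04591153 0.00125491 0.10080629]
nose stud [0.09690414 0.00016728 0.06340178]
saddle [ 0.02706414 -0.02338371  0.00751923] [0.02706703 0.02657909 0.00753541]
lugtop [ 0.01897026 -0.00320762 -0.0224679 ] [ 0.01897144  0.00639159 -0.02246479]
rod [0.06894481 0.03662768 0.037     ] [ 0.07147047 -0.03542079  0.037     ]
```

```bash
python3 - <<'E'
from h import *
c=get_calibration("wrist");C=(c["mtx"],c["hand_eye"])
for r in (202.,202.4,202.9,203.5): print(r,onz(C,(318,r),.0075)[:2],onz(C,(318,r+44),-.0225)[:2])
for n in ("e3","f1"):
    g=cv2.imread(f"pics/{n}.png",0).astype(float)
    col=g[190:215,330:355].mean(1);d=np.diff(col);print(n,190.5+np.argmax(d),np.round(col[6:18]))
    col=g[235:260,309:327].mean(1);print(np.round(col))
E
```

```text
202.0 [0.02752671 0.00154105] [0.01963358 0.00154316]
202.4 [0.02732969 0.00154108] [0.01946149 0.00154319]
202.9 [0.02708319 0.00154112] [0.01924619 0.00154322]
203.5 [0.02678708 0.00154116] [0.01898755 0.00154326]
e3 201.5 [122. 120. 110.  86.  68.  79. 110. 135. 141. 141. 141. 141.]
[ 59.  60.  60.  60.  60.  60.  60.  60.  59.  59.  70. 101. 129. 137.
 136. 137. 136. 136. 136. 136. 136. 137. 136. 136. 136.]
f1 201.5 [141. 138. 123.  92.  66.  74. 107. 134. 141. 140. 140. 140.]
[51. 52. 52. 52. 51. 51. 51. 51. 52. 51. 54. 65. 75. 80. 78. 79. 78. 79.
 78. 79. 78. 78. 79. 79. 78.]
```

```bash
python3 - <<'E'
from h import *
for i in range(3): c=get_calibration("wrist");print(c["hand_eye"][:3,3],c["hand_eye"][0,:3])
C=(c["mtx"],c["hand_eye"]);print(onz(C,(264.4,202.4),.0074),onz(C,(318,202.4),.0074),onz(C,(371.4,202),.0074))
E
```

```text
[ 0.07884475  0.00153825 -0.1430716 ] [-8.76446233e-05  9.50111411e-01  3.11910724e-01]
[ 0.07884475  0.00153825 -0.1430716 ] [-8.76446233e-05  9.50111411e-01  3.11910724e-01]
[ 0.07884475  0.00153825 -0.1430716 ] [-8.76446233e-05  9.50111411e-01  3.11910724e-01]
[ 0.02735971 -0.02343704  0.0074    ] [0.0273639  0.00154108 0.0074    ] [0.02756494 0.0264102  0.0074    ]
```

```bash
python3 - <<'E'
import cv2,numpy as np
a=cv2.imread("pics/f1.png");cv2.imwrite("pics/f1e.png",cv2.resize(a[165:210,265:370],None,fx=7,fy=7,interpolation=0))
b=cv2.imread("pics/b2.png");cv2.imwrite("pics/b2e.png",cv2.resize(b[140:190,265:370],None,fx=7,fy=7,interpolation=0))
E
```

```text
(no output)
```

View pics/f1e.png

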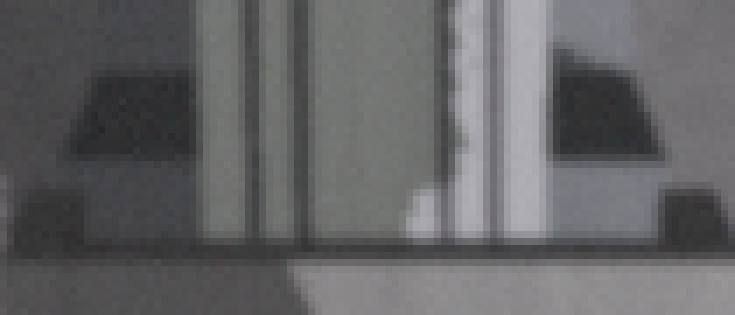

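View pics/b2e.png

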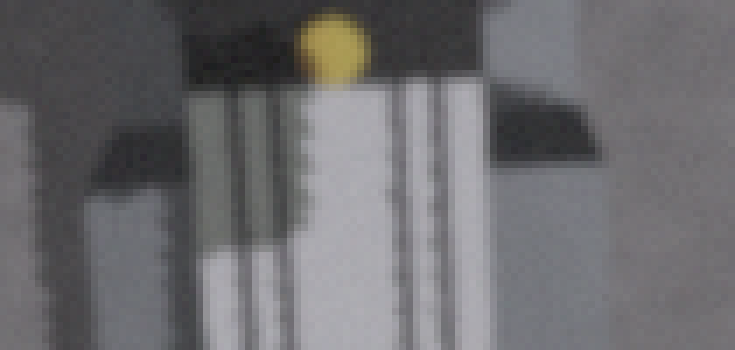

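```bash
python3 - <<'E'
from h import *
new=get_calibration("wrist");old=np.array([[-8.68556372e-05,9.50411643e-01,3.10994695e-01,7.84299076e-02],[9.99999964e-01,4.08070253e-06,2.66812547e-04,-1.10843837e-03],[2.52312675e-04,3.10994707e-01,-9.50411610e-01,-1.43071430e-01],[0,0,0,1]])
print(new["mtx"])
def C(pos,q,H):
    T=np.eye(4);T[:3,:3]=R.from_quat(q).as_matrix();T[:3,3]=pos;return new["mtx"],T@H
qb=[0.84826532,0.52956899,0.00134067,0.00091438]
for nm,H in(("old",old),("new",new["hand_eye"])):
    c2=C([0.49353722,0.00474528,0.22058],qb,H);cf=C([0.49503363,0.01269943,0.16994802],[8.33463436e-01,5.52574448e-01,-2.37237829e-04,3.51591415e-04],H)
    for c,l,r in((c2,(276.6,167.1),(350.6,162.6)),(cf,(274.5,186.9),(359.2,186.9))):
        a=onz(c,l,.05);b=onz(c,r,.05);m=inst((a+b)/2);d=b-a;print(nm,"edge",m,np.linalg.norm(d),np.degrees(np.arctan2(d[1],d[0]))+90)
    I=(new["mtx"],H);print("saddle x", onz(I,(318,202.1),.0075)[:2]-[.03,0],onz(I,(318,246),-.0225)[:2]-[.022,0])
E
```

```text
[[341.28445007   0.         317.74308302]
 [  0.         341.28445007 198.15312223]
 [  0.           0.           1.        ]]
old edge [0.00056589 0.00332853 0.05      ] 0.06948698278595977 67.45965107628936
old edge [0.00115579 0.00276872 0.05      ] 0.06794839704839908 67.08144929378732
saddle x [-0.00277533 -0.00103116] [-0.002637  -0.0010439]
new edge [0.00053732 0.00083844 0.05      ] 0.06950498904175803 67.46649270768286
new edge [0.00130776 0.00025528 0.05      ] 0.06796793429240931 67.08967860784884
saddle x [-0.00252253  0.00154106] [-0.00236642  0.00154316]
```

```bash
python3 - <<'E'
from h import *
go(st(.0049+.03*.11*0+.002,.0009,.106),Rt(67.5,6.3)); go(st(.0049,.0009,.0865),Rt(67.5,6.3))
E
```

```text
turn [-0.  -6.3 -0.4] shift [0.0076 0.0001 0.0639] |sh| 0.064 t 21.175
turn [-0.  -6.3 -0.4] shift [0.0056 0.0001 0.0834] |sh| 0.084 t 21.175
```

Emit:
move_arm:
  plan:
    - [[0,-3,-0.4,0.0076,0,0.02,0.0],[0,-6.3,-0.4,0.0076,0,0.045,0.0],[0,-6.3,-0.4,0.0076,0,0.064,0.0],[0,-6.3,-0.4,0.0076,0,0.064,0.0],[0,-6.3,-0.4,0.0076,0,0.064,0.0]]

```text
time: 21.8
eef_pos: [0.4985, 0.0195, 0.1067]
tcp_rot: [0.83, 0.555, -0.046, 0.031]
contact_force: [0.1, 0.6, -0.4]
opening: 0.107
```

```bash
python3 - <<'E'
from h import *
s=get_state();print(inst(s["eef_pos"]),s["contact_force"]);im=save("wrist","g1")
go(st(.0049,.0009,.0865),Rt(67.5,6.3),s)
save('scene','g1s',6,(245,160,365,250))
E
```

```text
[0.00700853 0.00036363 0.1067322 ] [ 0.06728693  0.55468966 -0.4330796 ]
turn [ 0.1  0.  -0. ] shift [ 0.0001 -0.0006  0.0203] |sh| 0.02 t 21.8
```

View pics/g1.png

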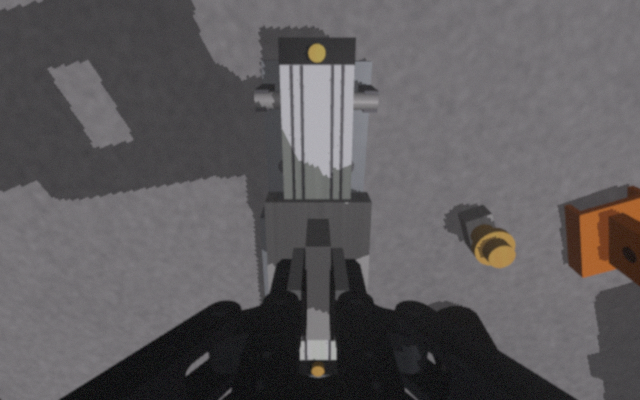

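View pics/g1s.png

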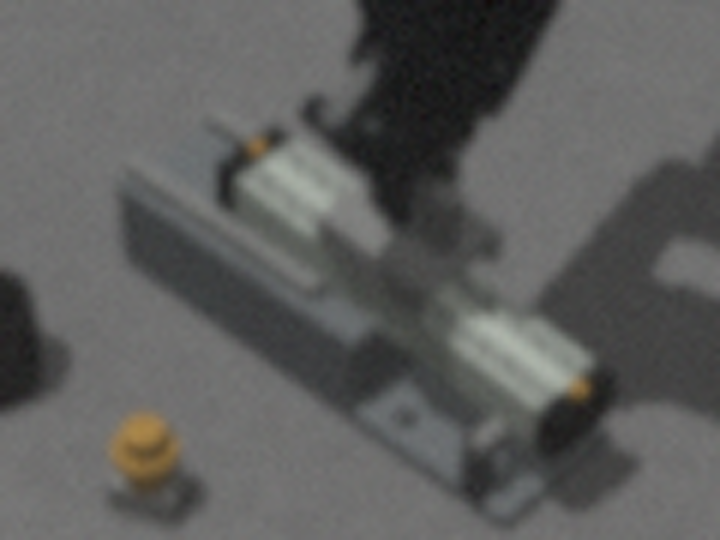

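Wrist view: saddle (265–371) is centred over the module (283–352 at the plate, nose stud 317, tail stud 317) and square to it. Lowering.

Emit:
move_arm:
  plan:
    - [[0,0,0,0,0,0.006,0.0],[0,0,0,0,0,0.011,0.0],[0,0,0,0,0,0.015,0.0],[0,0,0,0,0,0.017,0.0],[0,0,0,0,0,0.018,0.0]]

```text
time: 22.52
eef_pos: [0.498, 0.0175, 0.0891]
tcp_rot: [0.83, 0.554, -0.045, 0.031]
contact_force: [0.4, -0.2, -0.3]
opening: 0.107
```

```bash
python3 - <<'E'
from h import *
s=get_state();print(inst(s["eef_pos"]),s["contact_force"],s["wrist_torque"]);im=save("wrist","g2")
go(st(.0049,.0004,.0865),Rt(67.5,6.3),s)
E
```

```text
[4.99887352e-03 7.51921239e-05 8.91055490e-02] [ 0.4063716  -0.16425563 -0.31812086] [ 0.03710587 -0.0559178   0.03454898]
turn [ 0.1  0.  -0. ] shift [ 0.0002 -0.0003  0.0026] |sh| 0.003 t 22.525
```

View pics/g2.png

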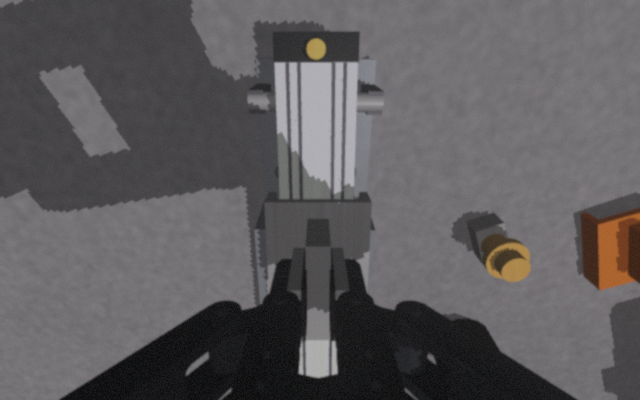

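Emit:
move_arm:
  plan:
    - [[0,0,0,0,0,0.0007,0.0],[0,0,0,0,0,0.0014,0.0],[0,0,0,0,0,0.002,0.0],[0,0,0,0,0,0.002,0.0],[0,0,0,0,0,0.002,0.0]]

```text
time: 23.2
eef_pos: [0.498, 0.0174, 0.0871]
tcp_rot: [0.83, 0.554, -0.045, 0.031]
contact_force: [-0.2, -0.6, -1.0]
opening: 0.108
```

```bash
python3 - <<'E'
from h import *
for i in range(3):
    s=get_state();print(inst(s["eef_pos"]),s["contact_force"]);read_camera("wrist")
E
```

```text
[4.82124333e-03 5.17614123e-05 8.71364819e-02] [-0.23155813 -0.57280807 -1.03999058]
[4.83054221e-03 3.63759101e-05 8.71688411e-02] [ 1.09951527 -0.56117507 -0.73571326]
[4.80951826e-03 5.77010655e-05 8.71308857e-02] [ 0.06524062 -0.28721114 -1.05062832]
```

Emit:
move_arm:
  plan:
    - [[0,0,0,0,0,0.0005,0.0],[0,0,0,0,0,0.001,0.0],[0,0,0,0,0,0.001,0.0],[0,0,0,0,0,0.001,0.0],[0,0,0,0,0,0.001,0.0]]

```text
time: 23.98
eef_pos: [0.4979, 0.0172, 0.0861]
tcp_rot: [0.83, 0.554, -0.045, 0.031]
contact_force: [-0.3, -0.4, -1.3]
opening: 0.109
```

```bash
python3 - <<'E'
from h import *
for i in range(3):
    s=get_state();print(inst(s["eef_pos"]),s["contact_force"]);read_camera("wrist")
E
```

```text
[4.68877602e-03 5.59501417e-05 8.61299561e-02] [-0.32676273 -0.38078098 -1.31105146]
[4.71603075e-03 6.24377622e-05 8.61327505e-02] [ 0.48394087  0.35452344 -0.9443789 ]
[4.71693650e-03 4.14844671e-05 8.61421626e-02] [-0.34574336  0.30456763 -0.86294823]
```

Emit:
move_arm:
  plan:
    - [[0,0,0,0,0,0.0005,0.0],[0,0,0,0,0,0.001,0.0],[0,0,0,0,0,0.001,0.0],[0,0,0,0,0,0.001,0.0],[0,0,0,0,0,0.001,0.0]]

```text
time: 24.75
eef_pos: [0.498, 0.0172, 0.086]
tcp_rot: [0.83, 0.554, -0.045, 0.031]
contact_force: [-1.9, 0.7, 5.3]
opening: 0.104
```

```bash
python3 - <<'E'
from h import *
for i in range(3):
    s=get_state();print(inst(s["eef_pos"]),s["contact_force"]);read_camera("wrist")
E
```

```text
[ 4.68976847e-03 -7.40859661e-05  8.59572132e-02] [-1.88877346  0.73785815  5.32501076]
[ 4.65560091e-03 -9.33650754e-05  8.59632914e-02] [-2.91724115  0.66361761  5.06447463]
[ 4.66858538e-03 -7.60505610e-05  8.59648035e-02] [-2.91536298  0.23242667  4.52694419]
```

Contact at TCP z = 86.0 mm (86.5 predicted) with about 6 N. I'll relax 0.5 mm, open, and check before leaving.

Emit:
move_arm:
  plan:
    - [[0,0,0,0,0,-0.0006,0.0],[0,0,0,0,0,-0.0006,0.0],[0,0,0,0,0,-0.0006,0.014],[0,0,0,0,0,-0.0006,0.02],[0,0,0,0,0,-0.0006,0.03]]

```text
time: 25.52
eef_pos: [0.4981, 0.0172, 0.0866]
tcp_rot: [0.83, 0.554, -0.045, 0.031]
contact_force: [0.4, 0.2, -0.1]
opening: 0.348
```

Emit:
move_arm:
  plan:
    - [[0,0,0,0,0,0,0.04],[0,0,0,0,0,-0.01,0.04],[0,0,0,0,0,-0.03,0.04],[0,0,0,0,0,-0.06,0.04],[0,0,0,0,0,-0.1,0.04]]

```text
time: 26.15
eef_pos: [0.5016, 0.0276, 0.1867]
tcp_rot: [0.83, 0.554, -0.046, 0.031]
contact_force: [-0.6, -0.2, 0.8]
opening: 0.468
```

```bash
python3 - <<'E'
from h import *
s=get_state();print(s["eef_pos"],s["tcp_rot"],s["time"],s["opening"],inst(s["eef_pos"]));im=save("wrist","i1")
save('scene','i1s',6,(245,160,365,250))
go(st(-.05,.0004,.22),Rt(67.4,0),s)
E
```

```text
[0.50156434 0.02759731 0.18671956] [ 0.83039312  0.55442626 -0.04584005  0.03094312] 26.15 0.46764424435141666 [0.01566145 0.00076742 0.18671956]
turn [0.  6.3 0.1] shift [-0.0689 -0.0004 -0.0258] |sh| 0.074 t 26.15
```

View pics/i1.png

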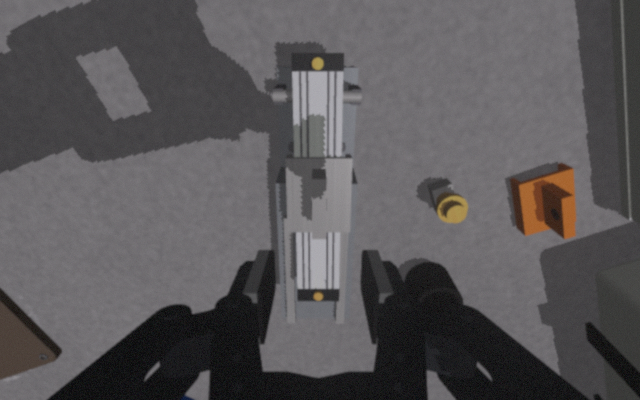

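View pics/i1s.png

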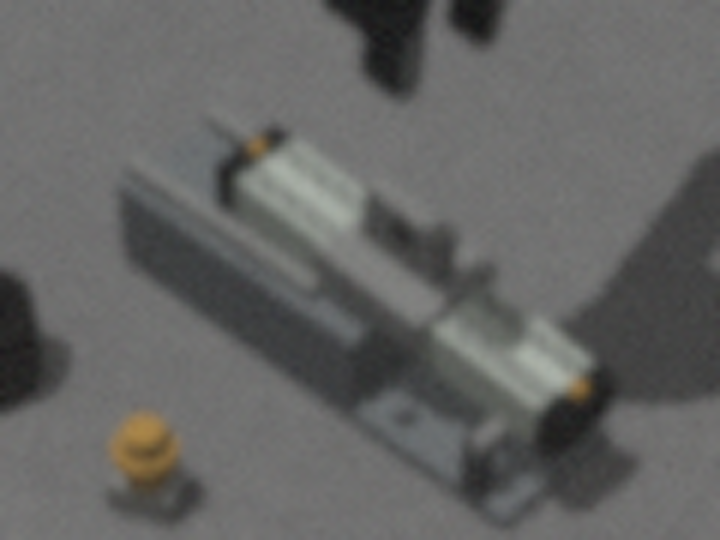

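The saddle sits astride the still-tipped module, and the gripper is clear. Zooming in to measure saddle against edge.

```bash
python3 - <<'E'
import cv2
a=cv2.imread("pics/i1.png");cv2.imwrite("pics/i1z.png",cv2.resize(a[148:240,270:370],None,fx=6.5,fy=6.5,interpolation=0))
E
```

```text
(no output)
```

View pics/i1z.png

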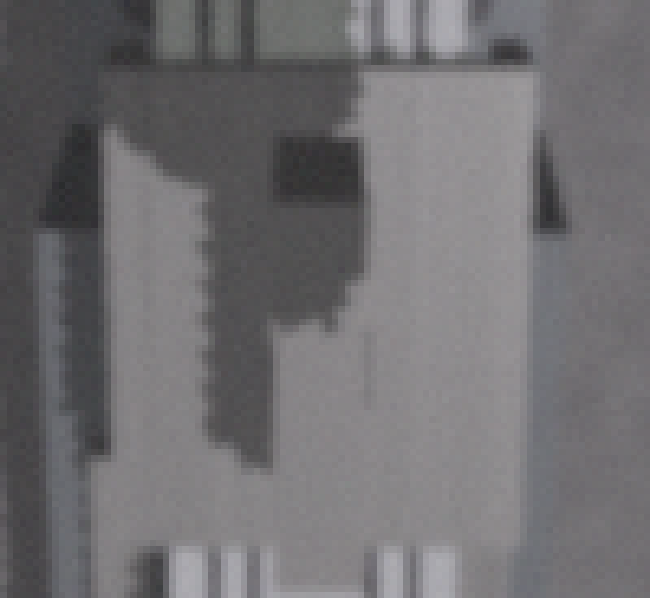

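```bash
python3 - <<'E'
from h import *
s=dict(eef_pos=np.array([0.50156434,0.02759731,0.18671956]),tcp_rot=np.array([0.83039312,0.55442626,-0.04584005,0.03094312]))
C=cam("wrist",s);print(get_calibration("wrist")["hand_eye"][:2,3])
a=onz(C,(275.3,182.6),.05);b=onz(C,(357.2,183.7),.05);print("edge",inst(a),inst(b),np.linalg.norm(a-b))
def top(p,h):
    zz=.08
    for _ in range(15):
        X=onz(C,p,zz);zz=.0741+h-.1104*inst(X)[0]
    return X
f=[top(p,.005) for p in((285.3,158.3),(352.3,158.3))];r=[top(p,.005) for p in((284.1,231.8),(350,231.8))]
for X in f+r: print(inst(X))
F=np.mean(f,0);B=np.mean(r,0);print("len",np.linalg.norm(F-B),"centre top",inst((F+B)/2))
l=[top(p,.005+.03) for p in ((311,178.6),(326,178.6))];print("lugtopfront",[inst(x) for x in l])
m=[top(p,0) for p in((318,63),(318,296))]
print("studs",[inst(x) for x in m])
E
```

```text
[0.07879226 0.00153549]
edge [0.00075861 0.03536095 0.05      ] [ 0.00055313 -0.03447581  0.05      ] 0.06983705738489646
[0.03077862 0.02377663 0.07570204]
[ 0.03133525 -0.02628748  0.07564059]
[-0.02864079  0.02583265  0.08226194]
[-0.02806655 -0.02701598  0.08219855]
len 0.059775248920453855 centre top [ 0.00135163 -0.00092355  0.07895078]
lugtopfront [array([0.02659715, 0.00400741, 0.10616367]), array([ 0.02670844, -0.00606218,  0.10615139])]
studs [array([0.09672018, 0.00011158, 0.06342209]), array([-0.09173562, -0.00209539,  0.08422761])]
```

The plate centre measures within about 0.2 mm of the edge in x, the plate reads 60 mm long, and the saddle is square. Taking a last overview and handing in.

```bash
python3 - <<'E'
from h import *
im=save('scene','z1'); print(get_state()["time"],get_state()["contact_force"])
a=cv2.imread("pics/a_scene.png");
E
```

```text
26.3 [-0.56189637 -0.67710435 -0.60435577]
```

View pics/z1.png

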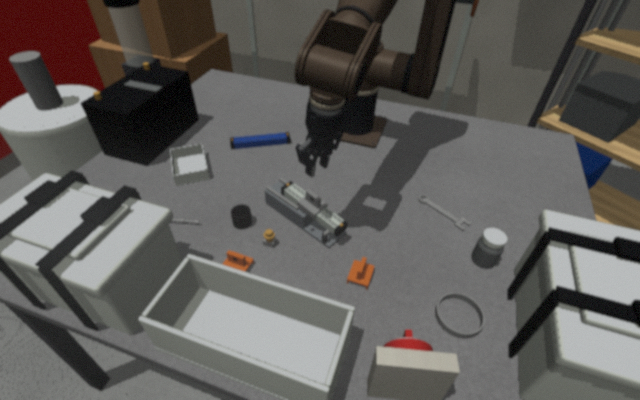

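```bash
python3 -c "
from plant import ticket
print(ticket.sign_off())"
```

```text
the job is handed in; nothing more can be done
None
```

The job is handed in at about 26 s. The module tipped by itself and rests on the rod, and the steel saddle sits astride it above the edge.

- **Finding the balance point:** I pushed the module out in steps of about 2.5 mm, easing off and looking after each one. It tipped on the last step, so it is at most about 2.5 mm past its balance point, with mid-length about 2 mm beyond the edge.
- **Placing the saddle:** I pitched the saddle 6.3° to match the tipped module and lowered it to about 6 N of contact. I then relaxed the arm, opened the gripper and withdrew.
- **Last checks:** The saddle's underside centre measures about 0.2 mm from the edge along the slide. It looks square and fully down, and the module is still tipped. The gripper is clear, and nothing else has visibly moved in the scene picture.
- **What disagreed:** The wrist camera's calibration changed by up to about 2.6 mm between readings. I therefore set the saddle by measuring it and the edge in the same picture. The final check used the same camera, and I did not cross-check it with the other cameras.

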